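# Set a music box comb on its slotted spacer and hold it flush

### The job

Take the slotted brass spacer by its black grip out of the dispenser's open drawer and slide it, slot first, under the raised free end of the one comb whose gap is wide enough for it, so that it lies flat on the bedplate, square to the comb, with its slot round the screw hole. Then press the comb's solid back down with the fingertips until the comb is flush and level on the spacer, and finish while still holding it firmly pressed there, ready for the screw. Keep off the fine comb teeth and leave the finished movement and the other things on the worktop alone.

Things in the scene. Friction and masses are not known exactly. Their poses are not given: they have to be found in the camera images.
- spacer: Loose brass fork 76 (x) x 34 (y) x 10 mm thick, 0.17 kg, with an upright black grip 24 (x) x 12 (y) x 40 mm on top. Origin: on the underside below the grip's middle; z up. It points along its own -x: tips of the two 8 mm prongs at x = -60 mm, root of the 18 mm wide slot between them at x = -34, back end at x = +16 mm. Starts flat in the drawer, grip up, prongs roughly towards the robot.
- grip (a point): Middle of the spacer's grip, 40 mm above its underside (10 mm below the top of the grip). Pinch it across its 12 mm (the spacer's y).
- slot (a point): On the spacer's underside, the middle of its slot, 47 mm from the spacer's origin along its -x. A dark line across the spacer's top, 28 mm from the prong tips, comes to the outer edge of the comb's back when the spacer is fully in.
- bedplate: Fixed gilt bedplate of the movement to be set, 160 (x) x 170 (y) mm, flat top 14 mm above the worktop; stands left or right. Origin: centre of its underside, on the worktop; +x points away from the robot (turned up to 0.25 rad), z up. Cylinder (top at 47 mm) at x -71 to -43 mm. The comb's solid back covers x -4 to +26, y -60 to +60 mm; x +26 to +80 mm is bare: the spacer slides in from there.
- screw_hole (a point): Threaded hole in the top of the bedplate, at x = 11, y = 40, z = 14 mm of the bedplate, straight below the comb's screw hole when the comb is level. The middle of the spacer's slot belongs here: the spacer then has its origin at x = 58, y = 40, z = 14 mm of the bedplate and its axes parallel to the bedplate's (it is slid in along the bedplate's -x).
- comb (a joint): Tilt of the comb (rad) about its hinge screw at y = -50 mm of the bedplate. 0 = level, underside 10 mm above the bedplate (the spacer's thickness); positive = free end (+y) raised. Starts at 0.10 to 0.15; without the spacer it can be pushed down to -0.06. A spring lifts it: about 4.5 N straight down at the free end brings it level, and it springs up when let go.
- press_point (a point): The place to press: on the top face of the polished steel comb's solid back, at its screw hole, right above the spacer. The solid back is 30 mm wide, 120 mm long, 8 mm thick; the point is in the middle of its width, 90 mm from the hinge screw, 20 mm from the free end. It is 32 mm above the worktop when the comb is level.
- teeth (a point): Middle of the top of the comb's fine teeth: a row 118 mm long of teeth 34 mm long and 3 mm thick along the robot's side (-x) of the solid back, their top 5 mm lower than its top face. They move with the comb. Not to be pressed.
- finished: Fixed, finished movement of the same build and axes as the bedplate's, 160 x 170 mm; its comb is screwed down level with only a 5 mm gap, too small for the spacer (top of its comb's back 27 mm, of the screw heads 30 mm, of its cylinder 47 mm above the worktop). Leave it alone.
- drawer_floor (a point): Middle of the inner floor of the dispenser's open drawer, 12 mm above the worktop; its -x points out to the drawer's front. Inside 127 (x) x 75 (y) mm, outside 133 x 81 mm (front panel 88), walls to 30 mm above the worktop; light, held open by a weak spring. The fixed white dispenser (130 wide, 70 mm high, grey button on top to about 90 mm) begins 65 mm behind it (+x).
- cage_base: Round gilt brass bird cage base, 100 mm across, 34 mm high, origin at the centre of its underside. Bystander.
- loupe: Chrome loupe, 34 mm across, 26 mm high, origin at the centre of its underside. Bystander.
- spudger: Black nylon spudger, 155 x 12 x 7 mm, lying along its x. Bystander.
- tuning_comb: Spare steel tuning comb, 48 x 90 x 6 mm, lying flat. Bystander.
- screwdriver: Screwdriver, about 160 mm long, lying along its x. Bystander.
- parts_dish: White dish, 76 mm across, 22 mm high. Bystander.
There are look-alikes about, which are no part of the job. What is shaped like the spacer but green is not meant.

How it is judged:
By the outcome, as a careful person would: the job done as asked, in the order asked, and still so for the second after the job is handed in, while the arm keeps its last pose, push and grip.
It also fails if it takes over 45 s, if anything falls off the work surface, if the arm or the gripper's body presses on something with over 40 N, if the wrist force passes 120 N, or if a joint passes its speed limit or range.

### The arm

A 6-joint arm with a two-finger parallel gripper is mounted at the origin on the work surface. World frame = base frame: x ahead of the robot, y to its left, z up, the work surface at z = 0. Lengths are in mm, angles in rad, forces in N, time in s.
With the tool pointing down it reaches from about 275 to 1000 mm from the base axis. Payload 8.4 kg.
Tool frame: the origin (TCP) lies midway between the tips of the shut fingers; the grasp point (between the pads) lies r.grip_point_offset behind it (r.grip_point_offset is the distance from the TCP to the grasp point, in mm); z points along the fingers, y is the direction in which the jaws open and shut (so a half turn about z gives the same grasp; the last joint's range is limited). The gripper opens to 85 mm and grips with 20 to 120 N. Pads are 22 mm wide; open, the fingers measure 114 mm over their backs; the gripper's body (76 mm by 85 mm) begins 54 mm behind the grasp point. The pads swing forward as they close: fully open they stand 13 mm farther back than shut.
Start: joints at [-1.322, 0.353, 1.633, -0, 1.155, -0.002], TCP at [155.11, -605.449, 202.081] pointing down, gripper open.
Joint ranges: [-2.63, 2.63], [-0.92, 2.1], [0.06, 2.66], [-1.3, 4.44], [0, 2.69], [-3.02, 3.02]. Speed limits (rad/s): [2.22, 2.22, 2.79, 3.14, 3.14, 3.14].

### API

Orientations are given as [roll, pitch, yaw] about the fixed x, y, z axes, in that order (R = Rz(yaw) Ry(pitch) Rx(roll)).
In Python, from rig import r gives the robot as it stands.
- The arm moves only by the tool move_arm, never from a script. Its argument "targets" is one flat list of numbers, 5 for each row, row after row: the gripper's target within -1 to 1 (fully open at 1, half-way at 0, shut at -1), then the shift along the tool's x, y, z in cm, then the turn about the tool's z in degrees. In form: [gripper, tx, ty, tz, turn, gripper, tx, ty, tz, turn, ...]. A call has 1 to 10 rows; each row is the pose to reach, as a shift and turn from the pose commanded when the call began, along the tool's axes at that moment; what a row does not reach only later rows make up. A row lasts 1/10 s, in which the tool goes at most 50 mm and 8.59 degrees, less where a joint would pass 70% of its speed; a pose out of reach is approached as far as the arm can. A call with a gripper value outside its range is refused whole. The fingers move at their own pace and stop on an object; "squeeze" is the grip in N (left out, the last holds). Time passes only in rows, so rows that repeat a pose let the fingers close. It gives the time, the measured TCP pose, the force and the opening at its end, in the units of the state.
- r.sense(): the state, without advancing time (a new reading comes with each control period).
- r.grab_frame(name): name is "scene" or "side" or "wrist"; returns a dict with "img" (384x512x3 uint8, blue, green, red), "K" (3x3 intrinsics, pixels), "world_to_cam" (4x4, takes a point from world to camera coordinates). Camera axes: x right, y down, z forward; pixel columns grow to the right and rows downward; lengths in mm; the calibration is good to about 2 mm. A picture is of the moment at which its call begins. There is no depth.
- r.sign_off(): hands the job in, once; it reports no verdict.
Trained networks look in a picture, given as the dict that the camera call returned (one of the last four; its "shot" number tells which), for a name from the list of things; names that differ only in an ending like _2 or _b are one class to them, and where a whole thing is asked for, a point or a joint stands for the part that bears it (a point fixed in the world has none). Each returns a list of dicts, best first, with "conf" (0 to 1); they miss things now and then, are a little off and sometimes report something else, mostly with a low value. They report only what shows in the picture. A call takes as long as a camera call. They do not tell look-alikes from the thing itself.
- r.outline_of(picture, thing): "region" (384x512 bool, what is visible of it).
- r.mark_of(picture, thing): "position" ([x, y, z] in mm, in world coordinates, good to about 4 mm: a listed point, or the origin of a listed thing).
The state is a dict: "clock": time; "qpos": joint angles; "qvel": joint speeds; "joint_efforts": joint torques, N m; "eef_pos": TCP position; "tcp_rot": TCP orientation; "contact_force": force on the tool from outside, world axes, zero at the start; "wrist_torque": the same for the moment, N m; "opening": opening from 0.0 (shut) to 1.0 (fully open).
Only numpy, scipy, OpenCV 4.12 (cv2) and the standard library are available. Lean on these libraries where they do the work, as an engineer would, in place of code of your own. Each camera call takes 0.05 s, during which the arm holds its last target.

## Working session

There is one attempt and no reset: what is moved stays moved. The work goes in short steps, Python scripts to look and compute and a tool call to move; the robot and the scene stay as the last step left them, time stands still between calls to the robot, and variables do not carry over. Pictures are saved under pics/ and viewed, and the job is handed in when it is done.

Besides the shell and the picture viewer there is one more tool, called after "Request:" by a JSON object that holds its "method" and its "body". move_arm: Moves the arm, as the interface text tells. Its arguments: {"type":"object","properties":{"targets":{"type":"array","items":{"type":"number"}},"squeeze":{"type":"number"}},"required":["targets"]}

```bash
mkdir -p pics; ls; python3 - <<'E'
from rig import r
import cv2
s=r.sense();print(s, r.grip_point_offset)
for n in ("scene","side","wrist"):
    f=r.grab_frame(n);cv2.imwrite(f"pics/{n}0.png",f["img"]);print(n,f["K"].tolist(),f["world_to_cam"].round(4).tolist())
    for t in ["spacer","grip","slot","bedplate","screw_hole","press_point","finished","drawer_floor","teeth"]:
        print(t,[(round(d["conf"],2),[round(float(v)) for v in d["position"]]) for d in r.mark_of(f,t)][:4])
E
```

```text
pics
{'clock': 0.0, 'qpos': array([-1.32240833e+00,  3.53628311e-01,  1.63416322e+00,  7.44241476e-06,
        1.15523341e+00, -2.37435216e-03]), 'qvel': array([ 0.00039432,  0.00097634, -0.00196445, -0.00032227, -0.00018656,
        0.00125015]), 'joint_efforts': array([-1.75455050e-03, -6.05257416e+01, -3.42075849e+01, -1.38059215e-05,
        9.18369769e-03,  2.47789437e-06]), 'eef_pos': array([ 154.97295001, -604.91879626,  201.36167228]), 'tcp_rot': array([-3.14016038e+00, -1.02054198e-05,  2.50759332e-01]), 'contact_force': array([-0.62944999, -0.57449687,  0.17893396]), 'wrist_torque': array([ 0.01083412,  0.04030037, -0.01382539]), 'opening': 0.999780760703171} 18.700000000000003
scene [[429.2678336233625, 0.0, 256.3835195549236], [0.0, 429.2678336233625, 187.85349549714715], [0.0, 0.0, 1.0]] [[0.5737, 0.819, -0.0112, -338.9044], [0.6929, -0.4927, -0.5264, -410.9609], [-0.4366, 0.2943, -0.8501, 1589.4392], [0.0, 0.0, 0.0, 1.0]]
spacer [(0.88, [686, -159, 0]), (0.78, [676, 13, 8]), (0.74, [844, 136, 1]), (0.72, [667, 145, 4])]
grip [(0.86, [683, -160, 40]), (0.76, [848, 136, 3
[... 870 characters left out ...]
, 269, 3])]
slot [(0.84, [633, 25, 17]), (0.79, [835, 179, 0]), (0.67, [700, -117, -1]), (0.55, [500, 242, -3])]
bedplate [(0.59, [497, 241, -3])]
screw_hole [(0.78, [518, 278, 14])]
press_point [(0.56, [520, 277, 44])]
finished [(0.75, [474, -237, -1])]
drawer_floor [(0.66, [678, 13, 49]), (0.56, [661, 13, 13])]
teeth [(0.75, [476, 248, 32])]
wrist [[265.459157268048, 0.0, 252.56183134895966], [0.0, 265.459157268048, 187.5731924370864], [0.0, 0.0, 1.0]] [[0.2493, -0.9684, 0.0001, -625.1761], [-0.9342, -0.2404, 0.2635, -35.0307], [-0.2552, -0.0658, -0.9647, 377.9768], [0.0, 0.0, 0.0, 1.0]]
spacer []
grip []
slot []
bedplate []
screw_hole []
press_point []
finished []
drawer_floor []
teeth []
```

```bash
python3 - <<'E'
import cv2
for n in("scene","side"):
    i=cv2.imread(f"pics/{n}0.png");cv2.imwrite(f"pics/{n}0b.png",cv2.resize(i,(800,600),interpolation=cv2.INTER_CUBIC))
E
```

```text
(no output)
```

View pics/scene0b.png

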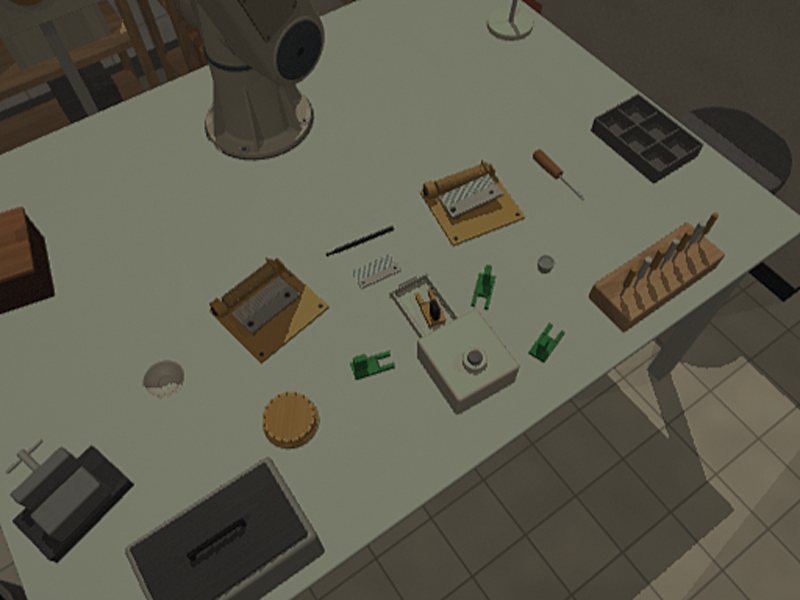

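View pics/side0b.png

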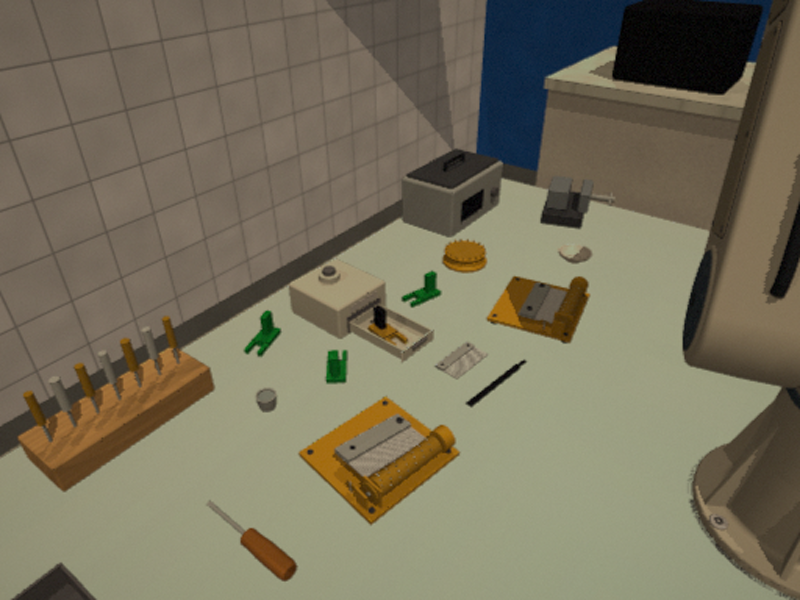

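Scene picture (800x600): brass fork with black grip in the drawer at (432,305); three green look-alikes at (484,287), (372,364), (546,343). There are two movements, at (470,205) (left, y≈+240) and (270,305) (right). I'll enlarge these to confirm.

```bash
python3 - <<'E'
import cv2,numpy as np
def crop(n,x0,y0,w,h,k):
    i=cv2.imread(f"pics/{n}0.png")[y0:y0+h,x0:x0+w]
    i=np.clip(i.astype(float)*1.4,0,255).astype(np.uint8)
    return cv2.resize(i,None,fx=k,fy=k,interpolation=cv2.INTER_CUBIC)
# bedplate scene & side
cv2.imwrite("pics/c1.png",crop("scene",258,96,90,70,8)); 
cv2.imwrite("pics/c2.png",crop("side",184,246,120,90,6))
cv2.imwrite("pics/c3.png",np.hstack([crop("scene",240,165,60,60,6.5),crop("side",215,185,68,68,6.5*60/68)[:390,:390]]))
cv2.imwrite("pics/c4.png",np.hstack([crop("scene",130,160,85,75,4.6),crop("side",305,165,85,75,4.6)]))
E
```

```text
(no output)
```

View pics/c1.png

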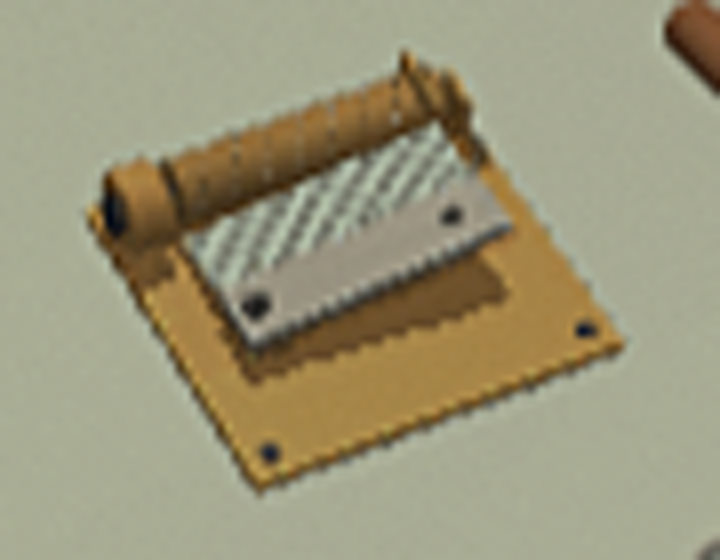

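View pics/c2.png

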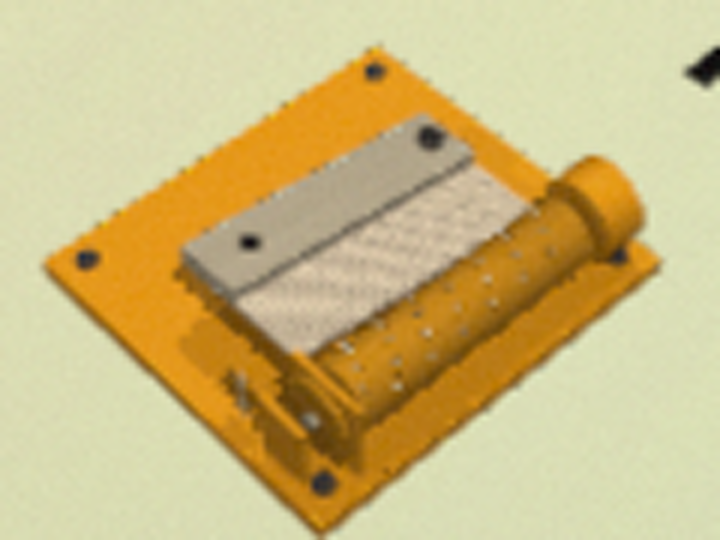

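View pics/c3.png

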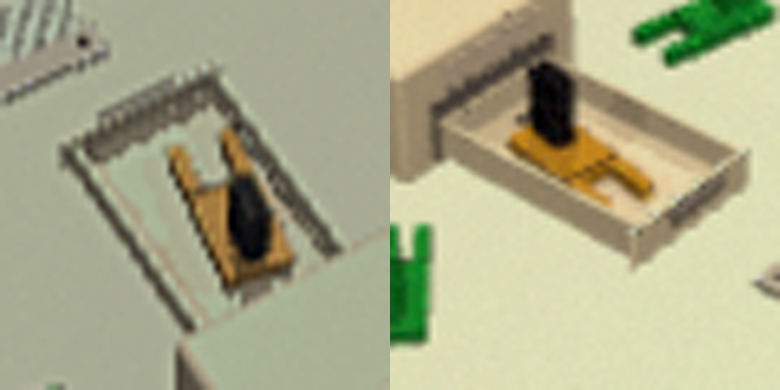

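View pics/c4.png

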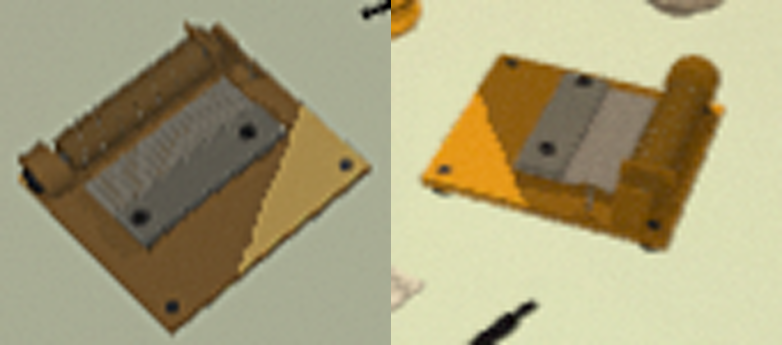

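The left movement (scene crop centre) has the raised comb: it casts a shadow and its free-end hole is clear. The right one sits down flush. The brass fork in the drawer is the spacer. Next I'll fit the poses from the corners.

```bash
cat > h.py <<'E'
import numpy as np,cv2
from scipy.optimize import least_squares
CAM={"scene":(np.array([[429.2678336233625,0,256.3835195549236],[0,429.2678336233625,187.85349549714715],[0,0,1]]),np.array([[0.5737,0.819,-0.0112,-338.9044],[0.6929,-0.4927,-0.5264,-410.9609],[-0.4366,0.2943,-0.8501,1589.4392]])),
"side":(np.array([[376.0713517790659,0,256.20956402450344],[0,376.0713517790659,195.33674927841454],[0,0,1]]),np.array([[-0.8034,-0.5954,-0.0047,513.5321],[-0.3333,0.4562,-0.8251,278.0241],[0.4934,-0.6613,-0.565,769.9898]]))}
def proj(n,P,cam=None):
    K,M=cam or CAM[n]; P=np.atleast_2d(P); c=P@M[:3,:3].T+M[:3,3]; p=c@K.T; return p[:,:2]/p[:,2:]
def ray(n,px,z,cam=None):
    K,M=cam or CAM[n]; d=np.linalg.inv(K)@[px[0],px[1],1]; R=M[:3,:3];t=M[:3,3]
    o=-R.T@t; w=R.T@d; return o+w*(z-o[2])/w[2]
def pose(p,L,z0=0):
    x,y,a=p; L=np.atleast_2d(L); c,s=np.cos(a),np.sin(a)
    return np.c_[x+c*L[:,0]-s*L[:,1], y+s*L[:,0]+c*L[:,1], L[:,2]+z0]
def C(x,y,k,x0,y0): return np.array([(x+.5)/k-.5+x0,(y+.5)/k-.5+y0])
E
python3 - <<'E'
from h import *
a=lambda x,y:C(x,y,8,258,96); b=lambda x,y:C(x,y,6,184,246)
obs=[("scene",[80,-85,14],a(260,484)),("scene",[80,85,14],a(624,345)),("scene",[-80,-85,14],a(90,206)),
("side",[80,-85,14],b(378,45)),("side",[80,85,14],b(43,262)),("side",[-80,85,14],b(322,528)),("side",[-80,-85,14],b(660,262))]
f=lambda p:np.concatenate([proj(n,pose(p,L))[0]-u for n,L,u in obs])
s=least_squares(f,[500,242,0]);print("bed",s.x,f(s.x).round(2))
for cam in("scene","side"):
    f1=lambda p:np.concatenate([proj(n,pose(p,L))[0]-u for n,L,u in obs if n==cam]);print(cam,least_squares(f1,[500,242,0]).x)
bed=s.x
# comb: hinge y=-50; pivot height? underside 24 level; assume pivot at (y=-50,z=24)
def comb(th,L):
    L=np.atleast_2d(L).astype(float);y=L[:,1]+50;z=L[:,2]-28
    return np.c_[L[:,0],-50+y*np.cos(th)-z*np.sin(th),28+y*np.sin(th)+z*np.cos(th)]
co=[("scene",[11,40,32],a(452,215)),("scene",[26,60,32],a(512,222)),("side",[11,40,32],b(250,242)),("side",[26,60,32],b(182,250)),("side",[-4,60,32],b(238,292)),("scene",[26,-60,32],a(255,345))]
g=lambda q:np.concatenate([proj(n,pose(bed,comb(q[0],L)))[0]-u for n,L,u in co])
t=least_squares(g,[.12]);print("tilt",t.x,g(t.x).round(2)); 
print("press",pose(bed,comb(t.x[0],[11,40,32])),"hole",pose(bed,[11,40,14]),"spacer goal",pose(bed,[58,40,14]))
c=lambda x,y:C(x,y,6.5,240,165); k=6.5*60/68; d=lambda x,y:C(x-390,y,k,215,185)
so=[("scene",[16,-17,10],c(233,282)),("scene",[16,17,10],c(294,260)),("scene",[-60,-17,10],c(168,152)),("scene",[-60,17,10],c(238,130)),("scene",[-60,-9,10],c(186,147)),("side",[16,-17,10],d(507,143)),
("side",[-60,17,10],d(652,182)),("side",[-32,-17,10],d(577,178)),("side",[-32,17,10],d(614,155)),("side",[12,0,50],d(533,64)),("side",[-12,0,50],d(567,72))]
f=lambda p:np.concatenate([proj(n,pose(p,L,12))[0]-u for n,L,u in so])
s=least_squares(f,[680,10,0],loss="soft_l1");print("spacer",s.x,f(s.x).round(1))
sp=s.x
# overlay
for n in("scene","side"):
    i=cv2.imread(f"pics/{n}0.png");k=4
    i=cv2.resize(i,None,fx=k,fy=k,interpolation=cv2.INTER_CUBIC)
    def pl(P,col):cv2.polylines(i,[((proj(n,P)+.5)*k-.5).round().astype(np.int32)],True,col,1)
    pl(pose(bed,[[80,-85,14],[80,85,14],[-80,85,14],[-80,-85,14]]),(255,0,0))
    pl(pose(bed,comb(t.x[0],[[26,-60,32],[26,60,32],[-4,60,32],[-4,-60,32]])),(0,0,255))
    pl(pose(sp,[[16,-17,10],[16,17,10],[-60,17,10],[-60,9,10],[-34,9,10],[-34,-9,10],[-60,-9,10],[-60,-17,10]],12),(255,0,0))
    pl(pose(sp,[[12,-6,50],[12,6,50],[-12,6,50],[-12,-6,50]],12),(0,255,255))
    x,y=(270,95) if n=="scene" else(190,180)
    cv2.imwrite(f"pics/ov_{n}.png",i[y*k-0:(y+150)*k,(x-25)*k:(x+110)*k+60])
E
```

```text
bed [ 4.98893921e+02  2.44006214e+02 -1.75913176e-01] [-1.32  0.42 -0.76 -0.21 -1.73  0.49 -0.66  0.34 -0.85  0.26 -0.81  0.69
 -0.02 -0.23]
scene [ 5.00862853e+02  2.48278994e+02 -1.87850228e-01]
side [ 4.98371512e+02  2.42529652e+02 -1.77936836e-01]
tilt [0.13576819] [-0.91  0.11 -0.77 -0.13 -0.62  0.48 -0.89 -0.72 -1.43  0.16 -1.3  -0.06]
press [[516.48475845 280.115339    44.14482287]] hole [[516.72445151 281.46381942  14.        ]] spacer goal [[562.99910694 273.2384766   14.        ]]
spacer [ 6.81389768e+02  1.50502105e+01 -2.17880535e-01] [ -0.6   0.3   0.5  -0.2  -0.7   0.2  -1.2  -0.1  -1.    0.1   7.4  -5.1
 -10.    4.9   5.8  -3.9  -9.8   5.   -1.3   0.1  -1.8   2.4]
```

View pics/ov_scene.png

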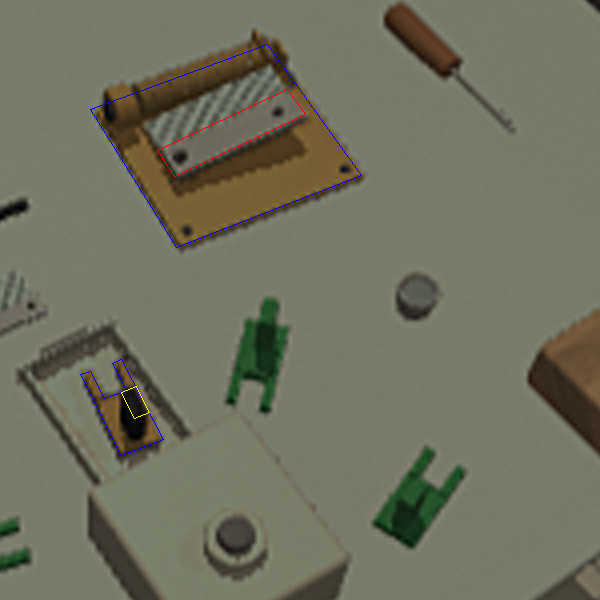

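View pics/ov_side.png

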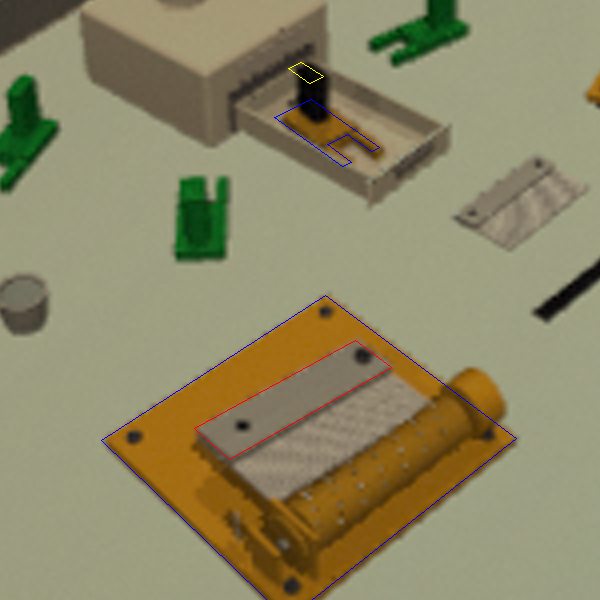

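The bedplate and comb overlay match. I had the spacer's ±y swapped in the side view, so I'll fix that.

```bash
python3 - <<'E'
from h import *
c=lambda x,y:C(x,y,6.5,240,165); k=6.5*60/68; d=lambda x,y:C(x-390,y,k,215,185)
so=[("scene",[16,-17,10],c(233,282)),("scene",[16,17,10],c(294,260)),("scene",[-60,-17,10],c(168,152)),("scene",[-60,17,10],c(238,130)),("scene",[-60,-9,10],c(186,147)),("side",[16,17,10],d(507,143)),
("side",[-60,-17,10],d(652,182)),("side",[-32,17,10],d(577,178)),("side",[-32,-17,10],d(614,155)),("side",[12,0,50],d(533,64)),("side",[-12,0,50],d(567,72))]
f=lambda p:np.concatenate([proj(n,pose(p,L,12))[0]-u for n,L,u in so])
s=least_squares(f,[680,10,0],loss="soft_l1");print("spacer",s.x,f(s.x).round(1))
for cam in("scene","side"):
    f1=lambda p:np.concatenate([proj(n,pose(p,L,12))[0]-u for n,L,u in so if n==cam]);print(cam,least_squares(f1,[680,10,-.2]).x)
# drawer rim corners z=30: scene front corners, side
E
```

```text
spacer [ 6.80069256e+02  1.29524365e+01 -2.57636110e-01] [-1.7  0.3 -0.4  0.1 -0.8 -0.2 -1.2 -0.2 -1.2 -0.2 -0.9 -1.  -0.4  0.2
 -3.1  0.8 -0.   0.2 -0.3 -0.1 -1.1  2.3]
scene [ 6.82061383e+02  1.56050658e+01 -2.52411593e-01]
side [ 6.79261217e+02  1.09735404e+01 -1.88568102e-01]
```

```bash
cat >> h.py <<'E'
from scipy.spatial.transform import Rotation as Ro
def plan(s,xyz,yaw):
    p=np.array(s["eef_pos"]);R=Ro.from_euler("xyz",s["tcp_rot"]).as_matrix()
    d=R.T@(np.array(xyz)-p)/10; t=(s["tcp_rot"][2]-yaw); t=(t+np.pi)%(2*np.pi)-np.pi
    return d.round(2),round(np.degrees(t),1)
E
python3 - <<'E'
from h import *; from rig import r
print(plan(r.sense(),[620,5,230],-.24),plan(r.sense(),[640,10,250],-.24))
E
```

```text
(array([ 60.18, -47.6 ,  -2.79]), np.float64(28.1)) (array([ 62.24, -47.58,  -4.79]), np.float64(28.1))
```

Request:
{"method": "move_arm", "body": {"targets": [1, 60.2, -47.6, -3, 28, 1, 60.2, -47.6, -3, 28, 1, 60.2, -47.6, -3, 28, 1, 60.2, -47.6, -3, 28, 1, 60.2, -47.6, -3, 28, 1, 60.2, -47.6, -3, 28, 1, 60.2, -47.6, -3, 28, 1, 60.2, -47.6, -3, 28, 1, 60.2, -47.6, -3, 28, 1, 60.2, -47.6, -3, 28]}}

```text
clock: 2.5
eef_pos: [457.4, -208.2, 222.0]
tcp_rot: [3.141, -0.001, -0.238]
contact_force: [1.2, -1.3, -0.6]
opening: 0.999
```

```bash
python3 - <<'E'
from h import *; from rig import r
print(plan(r.sense(),[620,5,230],-.24))
E
```

```text
(array([ 10.78, -24.55,  -0.8 ]), np.float64(0.1))
```

Request:
{"method": "move_arm", "body": {"targets": [1, 10.8, -24.5, -0.8, 0, 1, 10.8, -24.5, -0.8, 0, 1, 10.8, -24.5, -0.8, 0, 1, 10.8, -24.5, -0.8, 0, 1, 10.8, -24.5, -0.8, 0, 1, 10.8, -24.5, -0.8, 0, 1, 10.8, -24.5, -0.8, 0, 1, 10.8, -24.5, -0.8, 0]}}

```text
clock: 3.3
eef_pos: [618.4, 2.2, 229.2]
tcp_rot: [3.141, 0.001, -0.237]
contact_force: [-0.1, -0.7, 0.2]
opening: 1.001
```

```bash
cat >> h.py <<'E'
def snap(r,n,name,marks=()):
    f=r.grab_frame(n);cv2.imwrite(f"pics/{name}_raw.png",f["img"])
    cv2.imwrite(f"pics/{name}.png",cv2.resize(f["img"],(800,600),interpolation=cv2.INTER_CUBIC))
    np.savez(f"pics/{name}.npz",K=f["K"],M=f["world_to_cam"])
    for t in marks: print(t,[(round(d["conf"],2),[round(float(v),1) for v in d["position"]]) for d in r.mark_of(f,t)][:3])
    return f
def cam(name):
    z=np.load(f"pics/{name}.npz");return z["K"],z["M"]
E
python3 - <<'E'
from h import *; from rig import r
s=r.sense();print(s["eef_pos"],s["tcp_rot"],s["clock"])
snap(r,"wrist","w1",["grip","spacer","slot"])
E
```

```text
[618.37606618   2.1627843  229.1709956 ] [ 3.14081099e+00  9.80045077e-04 -2.37250749e-01] 3.3
grip [(0.81, [681.8, 12.9, 55.7]), (0.8, [688.6, -159.6, 41.6]), (0.69, [668.4, 147.8, 44.4])]
spacer [(0.98, [666.0, 145.0, 2.1]), (0.88, [678.4, 11.7, 13.4]), (0.72, [847.4, 134.0, 3.2])]
slot [(0.94, [701.6, -110.5, 0.3]), (0.94, [835.4, 180.9, 1.3]), (0.86, [699.7, 110.2, 2.7])]
```

View pics/w1.png

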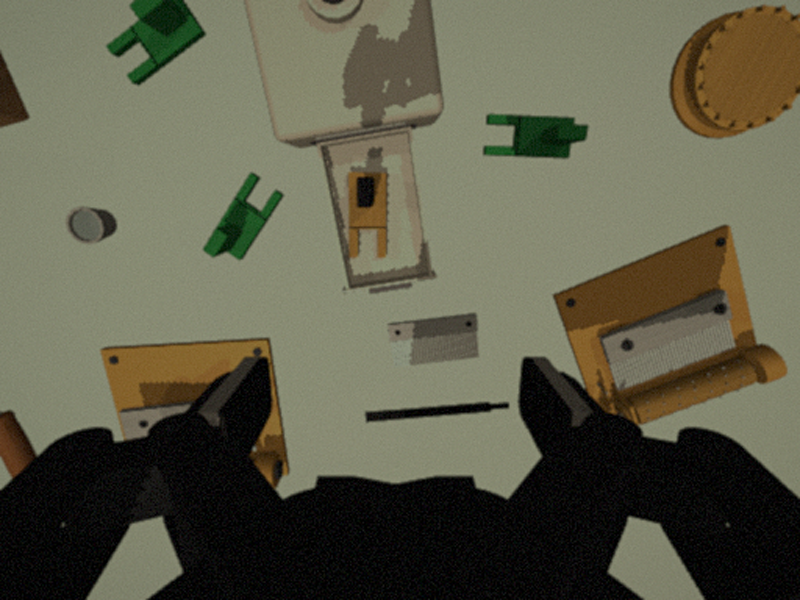

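Wrist picture: brass spacer at (367,210) in the drawer with its grip at (365,190); prongs point down toward the robot. I'll refine with a zoom.

```bash
python3 - <<'E'
from h import *
i=cv2.imread("pics/w1_raw.png")[80:195,190:290]
cv2.imwrite("pics/w1c.png",cv2.resize(np.clip(i*1.4,0,255).astype(np.uint8),None,fx=5,fy=5,interpolation=cv2.INTER_CUBIC))
E
```

```text
(no output)
```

View pics/w1c.png

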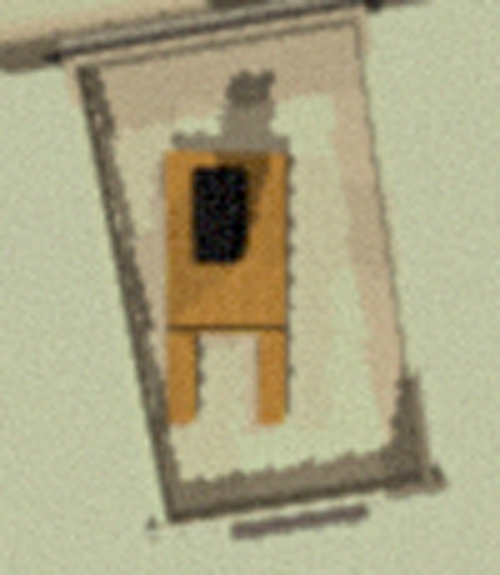

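```bash
python3 - <<'E'
from h import *
c=lambda x,y:C(x,y,5,190,80); cm=cam("w1")
so=[([16,17,10],c(163,152)),([16,-17,10],c(288,151)),([-60,17,10],c(170,425)),([-60,-17,10],c(287,424)),([-32,17,10],c(165,327)),([-32,-17,10],c(288,327)),
([12,6,50],c(193,166)),([12,-6,50],c(246,168)),([-12,6,50],c(193,263)),([-12,-6,50],c(240,264))]
f=lambda p:np.concatenate([proj("",pose(p,L,12),cm)[0]-u for L,u in so])
s=least_squares(f,[680,10,-.2],loss="soft_l1");print(s.x,f(s.x).round(1))
x,y,a=s.x
from rig import r
print(plan(r.sense(),[x,y,33.3+60],a),plan(r.sense(),[x,y,33.5],a))
E
```

```text
[ 6.79646401e+02  1.20671078e+01 -2.47269548e-01] [ 0.3 -0.3  0.1  0.2 -0.1 -0.1  0.   0.3  0.5 -0.  -0.1  0.2 -0.2 -0.2
 -1.  -0.5  0.   0.3  0.2  0.2]
(array([ 5.7 , -2.5 , 13.64]), np.float64(0.4)) (array([ 5.7 , -2.51, 19.62]), np.float64(0.4))
```

Request:
{"method": "move_arm", "body": {"targets": [1, 5.7, -2.5, 6, 0.5, 1, 5.7, -2.5, 10, 0.5, 1, 5.7, -2.5, 13.6, 0.5, 1, 5.7, -2.5, 13.6, 0.5, 1, 5.7, -2.5, 13.6, 0.5, 1, 5.7, -2.5, 13.6, 0.5]}}

```text
clock: 4.1
eef_pos: [681.5, 13.0, 96.2]
tcp_rot: [-3.141, -0.003, -0.247]
contact_force: [-0.2, -1.2, -0.4]
opening: 0.999
```

```bash
python3 - <<'E'
from h import *; from rig import r
print(r.sense()["eef_pos"],plan(r.sense(),[679.6,12.1,33.5],-.247))
snap(r,"wrist","w2")
E
```

```text
[681.4514661   12.95686976  96.18674363] (array([-0.18,  0.13,  6.27]), np.float64(-0.0))
```

View pics/w2.png

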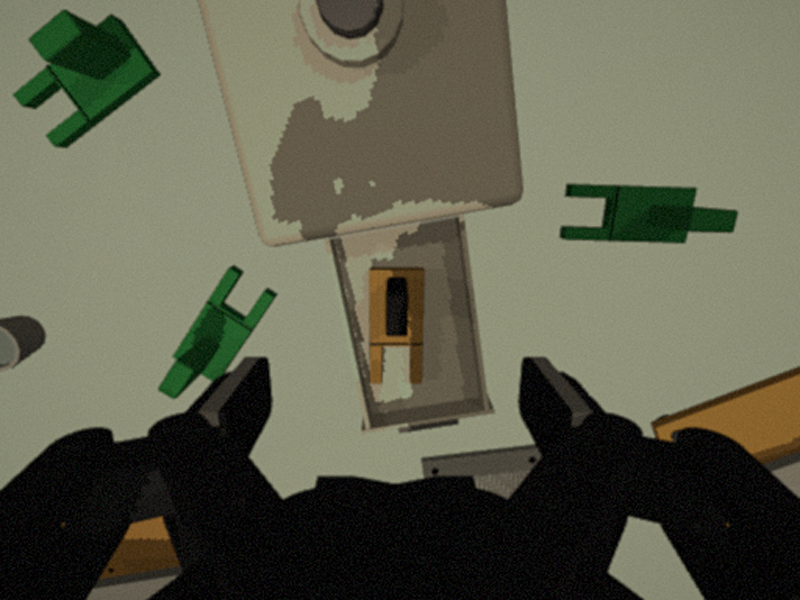

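The grip at (397,305) is centred between the fingers. Descending and closing.

Request:
{"method": "move_arm", "body": {"targets": [1, -0.1, 0.1, 3, 0, 1, -0.1, 0.1, 5, 0, 1, -0.1, 0.1, 6.2, 0, 1, -0.1, 0.1, 6.2, 0, -1, -0.1, 0.1, 6.2, 0, -1, -0.1, 0.1, 6.2, 0, -1, -0.1, 0.1, 6.2, 0, -1, -0.1, 0.1, 6.2, 0, -1, -0.1, 0.1, 6.2, 0, -1, -0.1, 0.1, 6.2, 0], "squeeze": 60}}

```text
clock: 5.15
eef_pos: [679.4, 12.8, 32.0]
tcp_rot: [-3.142, -0.0, -0.247]
contact_force: [-0.9, 0.3, 4.5]
opening: 0.085
```

```bash
python3 - <<'E'
from h import *; from rig import r
s=r.sense();print(s["eef_pos"],s["opening"],s["contact_force"],s["tcp_rot"])
snap(r,"wrist","w3")
E
```

```text
[679.3922863   12.79156567  32.0230011 ] 0.08465614506560218 [-0.85843022  0.30091117  4.48357237] [-3.14150094e+00 -4.36908830e-04 -2.46559162e-01]
```

View pics/w3.png

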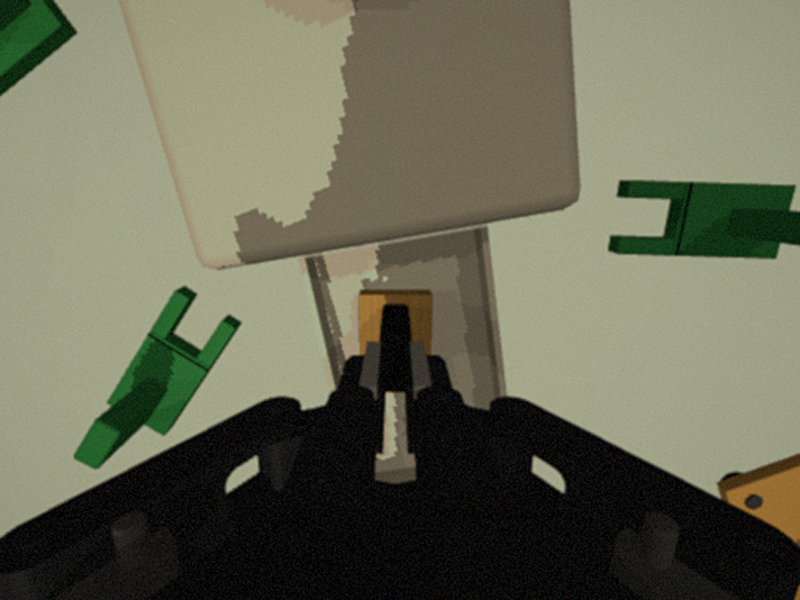

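Request:
{"method": "move_arm", "body": {"targets": [-1, 0, 0, -0.5, 0, -1, 0, 0, -2, 0, -1, 0, 0, -4, 0, -1, 0, 0, -7.5, 0, -1, 0, 0, -7.5, 0, -1, 0, 0, -7.5, 0]}}

```text
clock: 5.8
eef_pos: [679.8, 12.8, 108.1]
tcp_rot: [-3.141, -0.002, -0.247]
contact_force: [-0.4, 0.0, -2.5]
opening: 0.077
```

```bash
python3 - <<'E'
from h import *; from rig import r
s=r.sense();print(s["eef_pos"],s["opening"],s["contact_force"],s["tcp_rot"])
snap(r,"wrist","w4");snap(r,"side","s4")
bed=[498.9,244,-.176]
x,y,_=pose(bed,[100,40,0])[0]; print(x,y,plan(s,[x,y,107],-.176))
E
```

```text
[679.83123365  12.83397111 108.05612851] 0.07657928943374624 [-0.39373993  0.02627116 -2.51019206] [-3.14096900e+00 -2.17035837e-03 -2.46545755e-01]
604.3589049198856 265.8727998458933 (array([-13.49, -22.7 ,   0.09]), np.float64(-4.0))
```

View pics/w4.png

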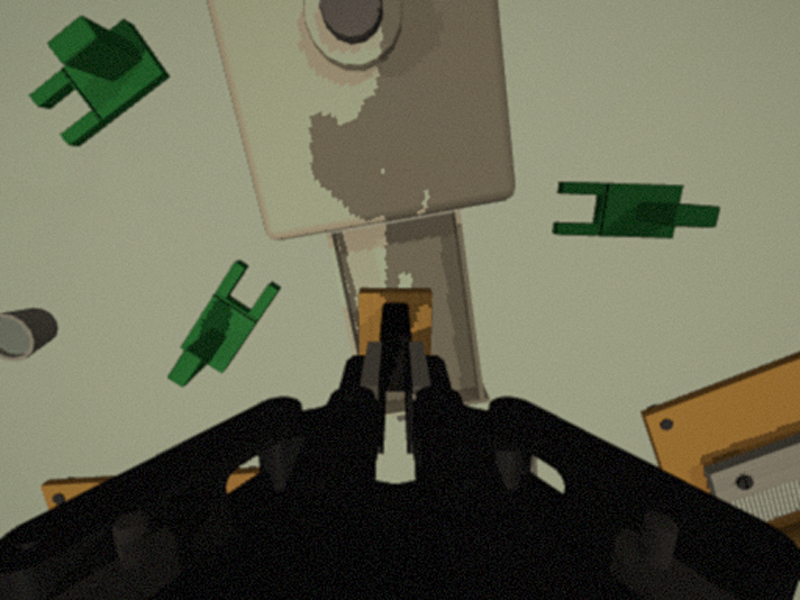

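View pics/s4.png

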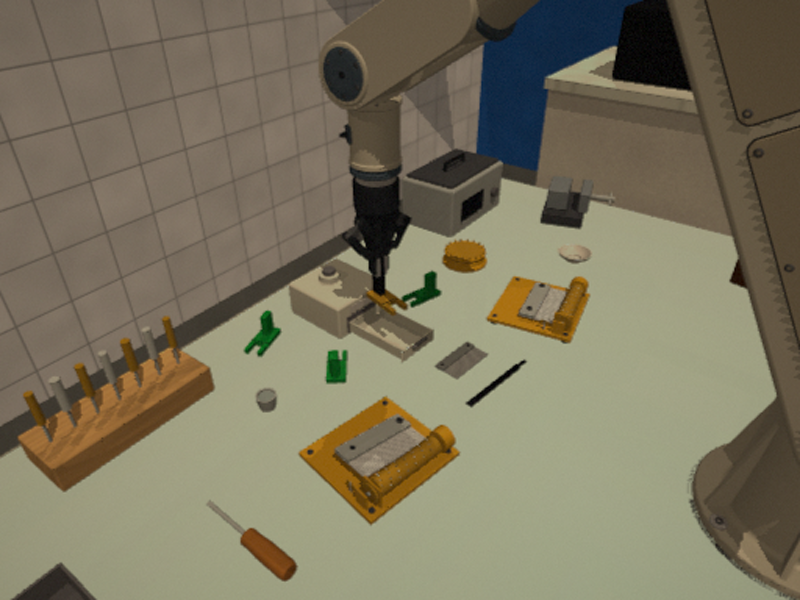

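Spacer lifted, drawer stays. I'll refine the bedplate pose using w1, where its far edge shows.

```bash
python3 - <<'E'
from h import *
i=cv2.imread("pics/w1_raw.png")[210:310,55:190]
cv2.imwrite("pics/w1d.png",cv2.resize(np.clip(i*1.4,0,255).astype(np.uint8),None,fx=5,fy=5,interpolation=cv2.INTER_CUBIC))
E
```

```text
(no output)
```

View pics/w1d.png

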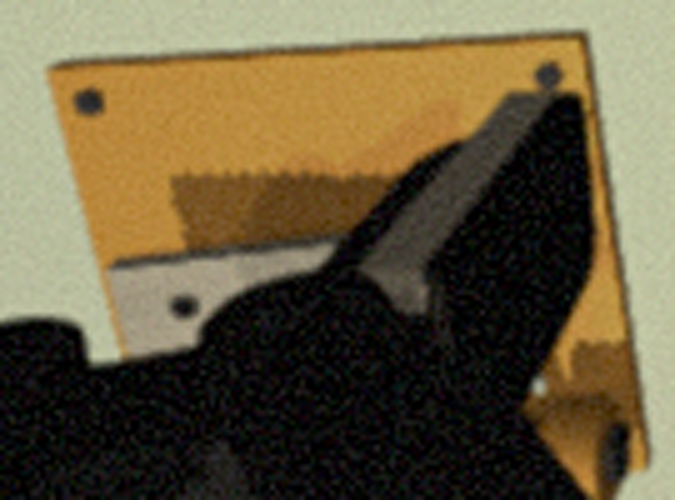

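```bash
python3 - <<'E'
from h import *
c=lambda x,y:C(x,y,5,55,210); cm=cam("w1")
so=[([80,85,14],c(52,71)),([80,-85,14],c(582,42)),([-80,-85,14],c(636,467))]
f=lambda p:np.concatenate([proj("",pose(p,L),cm)[0]-u for L,u in so])
s=least_squares(f,[499,244,-.17]);print(s.x,f(s.x).round(1))
def comb(th,L):
    L=np.atleast_2d(L).astype(float);y=L[:,1]+50;z=L[:,2]-28
    return np.c_[L[:,0],-50+y*np.cos(th)-z*np.sin(th),28+y*np.sin(th)+z*np.cos(th)]
b=s.x
for t in(.1,.125,.15): print(t,proj("",pose(b,comb(t,[[11,40,32],[26,60,32]])),cm).round(1))
print(c(184,306),c(112,262))
a=lambda x,y:C(x,y,8,258,96); bb=lambda x,y:C(x,y,6,184,246)
obs=[("scene",[80,-85,14],a(260,484)),("scene",[80,85,14],a(624,345)),("scene",[-80,-85,14],a(90,206)),
("side",[80,-85,14],bb(378,45)),("side",[80,85,14],bb(43,262)),("side",[-80,85,14],bb(322,528)),("side",[-80,-85,14],bb(660,262))]
g=lambda p:np.concatenate([f(p)]+[proj(n,pose(p,L))[0]-u for n,L,u in obs])
s=least_squares(g,[499,244,-.17]);print("all",s.x,g(s.x).round(1))
E
```

```text
[ 4.99340333e+02  2.44103672e+02 -1.86611631e-01] [-1.7 -1.   0.2 -0.2  1.6  1.7]
0.1 [[ 91.5 270. ]
 [ 75.6 262.6]]
0.125 [[ 90.9 270.9]
 [ 74.7 263.6]]
0.15 [[ 90.3 271.7]
 [ 73.9 264.6]]
[ 91.4 270.8] [ 77. 262.]
all [ 4.99060706e+02  2.43989566e+02 -1.81118802e-01] [-1.7 -0.5  0.  -0.3  1.9  1.5 -1.5  0.4 -0.8 -0.  -1.6  0.4 -0.5  0.3
 -0.9  0.  -1.2  0.6 -0.1 -0.1]
```

Request:
{"method": "move_arm", "body": {"targets": [-1, -2.5, -4.5, 0, -1, -1, -5, -9, 0, -2, -1, -8, -13.5, 0, -3, -1, -10.5, -18, 0, -3.7, -1, -13, -22.7, 0, -3.7, -1, -13, -22.7, 0, -3.7, -1, -13, -22.7, 0, -3.7, -1, -13, -22.7, 0, -3.7]}}

```text
clock: 6.7
eef_pos: [608.1, 263.7, 105.6]
tcp_rot: [3.14, 0.001, -0.182]
contact_force: [0.9, -0.6, -2.4]
opening: 0.078
```

```bash
python3 - <<'E'
from h import *; from rig import r
s=r.sense();print(s["eef_pos"],s["opening"],s["contact_force"],s["tcp_rot"])
snap(r,"wrist","w5");snap(r,"scene","sc5");snap(r,"side","s5")
a=cv2.imread("pics/sc5_raw.png")[80:200,250:380];b=cv2.imread("pics/s5_raw.png")[220:340,180:310]
cv2.imwrite("pics/c5.png",cv2.resize(np.hstack([a,b]),None,fx=3,fy=3,interpolation=cv2.INTER_CUBIC))
E
```

```text
[608.11521225 263.70867149 105.58062694] 0.07789765023898933 [ 0.91718312 -0.5916987  -2.42932152] [ 3.14013154e+00  1.13675691e-03 -1.81518918e-01]
```

View pics/w5.png

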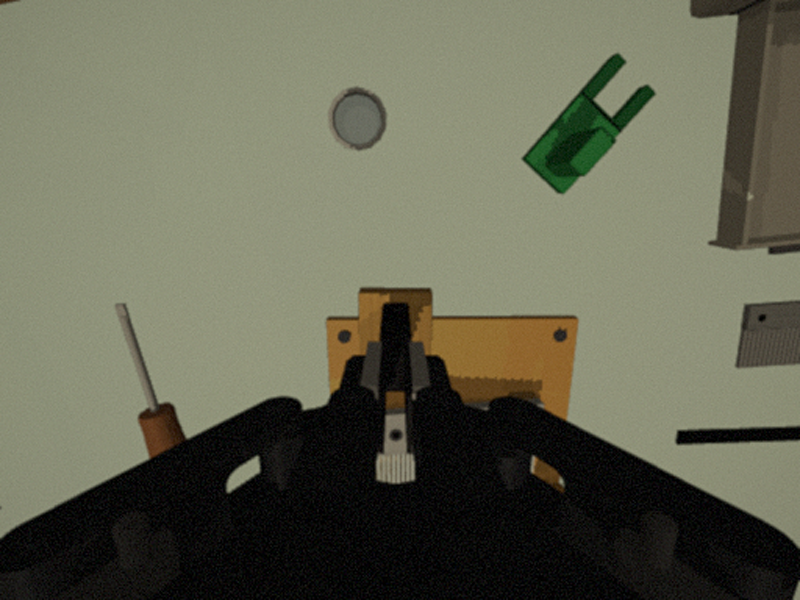

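View pics/c5.png

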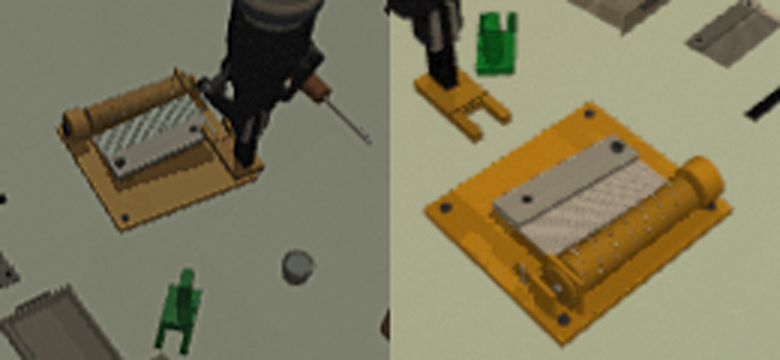

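```bash
python3 - <<'E'
from h import *; from rig import r
cm=cam("w5"); q=lambda x,y:C(x,y,1.5625,0,0)
A=ray("",q(327,318),14,cm);B=ray("",q(577,317.5),14,cm);print(A,B,np.linalg.norm(A-B),np.arctan2(-(A-B)[0],(A-B)[1]))
m=(A+B)/2;yaw=np.arctan2(-(A-B)[0],(A-B)[1]);ctr=m-80*np.array([np.cos(yaw),np.sin(yaw),0]);print("bed",ctr,yaw)
z=105.6-20+10
S1=ray("",q(359,289),z,cm);S2=ray("",q(433,289),z,cm);print(S1,S2,np.linalg.norm(S1-S2)); 
t=r.sense()["eef_pos"];c,s_=np.cos(-.1815),np.sin(-.1815)
d=(S1+S2)/2-t;print("back edge in tool x,y",d[0]*c+d[1]*s_,-d[0]*s_+d[1]*c)
bed=[499.2,244,-.182]; d=t-pose(bed,[0,0,0])[0]; 
for bb in ([499.2,244,-.182],[ctr[0],ctr[1],yaw]):
  d=t-np.array([bb[0],bb[1],0]);a=bb[2];print("tcp in bed",d[0]*np.cos(a)+d[1]*np.sin(a),-d[0]*np.sin(a)+d[1]*np.cos(a))
# comb hole via wrist image at z~44
H=ray("",q(395.5,434.5),44.1,cm);d=H-t;print("hole rel tcp tool",d[0]*c+d[1]*s_,-d[0]*s_+d[1]*c)
E
```

```text
[593.98370226 312.10611138  14.        ] [564.22414793 147.44213279  14.        ] 167.33157776323347 -0.17879895911627028
bed [500.3792847  244.00194673  14.        ] -0.17879895911627028
[629.61627931 276.07452042  95.6       ] [623.58855504 243.09907929  95.6       ] 33.521831354926015
back edge in tool x,y 18.07043435146517 -0.06787284557654161
tcp in bed 104.40656781994265 38.447643428954976
tcp in bed 103.36896685593742 37.90158843364621
hole rel tcp tool -92.22909693284748 -0.1443742497613556
```

Request:
{"method": "move_arm", "body": {"targets": [-1, 0, -0.15, 2, 0, -1, 0, -0.15, 4, 0, -1, 0, -0.15, 6, 0, -1, 0, -0.15, 6.8, 0, -1, 0, -0.15, 6.8, 0, -1, 0, -0.15, 6.8, 0]}}

```text
clock: 7.45
eef_pos: [609.4, 265.7, 39.2]
tcp_rot: [-3.141, -0.001, -0.183]
contact_force: [-0.3, -0.9, -2.3]
opening: 0.078
```

```bash
python3 - <<'E'
from h import *; from rig import r
s=r.sense();print(s["eef_pos"],s["opening"],s["contact_force"],s["tcp_rot"])
snap(r,"wrist","w6");snap(r,"side","s6")
a=cv2.imread("pics/w6_raw.png")[150:330,150:400];b=cv2.imread("pics/s6_raw.png")[230:340,180:310]
cv2.imwrite("pics/c6a.png",cv2.resize(a,None,fx=3.2,fy=3.2,interpolation=cv2.INTER_CUBIC))
cv2.imwrite("pics/c6b.png",cv2.resize(b,None,fx=5,fy=5,interpolation=cv2.INTER_CUBIC))
E
```

```text
[609.40814568 265.74724195  39.17651871] 0.07770270183736246 [-0.29819318 -0.87672192 -2.29422471] [-3.14123426e+00 -5.28391736e-04 -1.82848649e-01]
```

View pics/c6a.png

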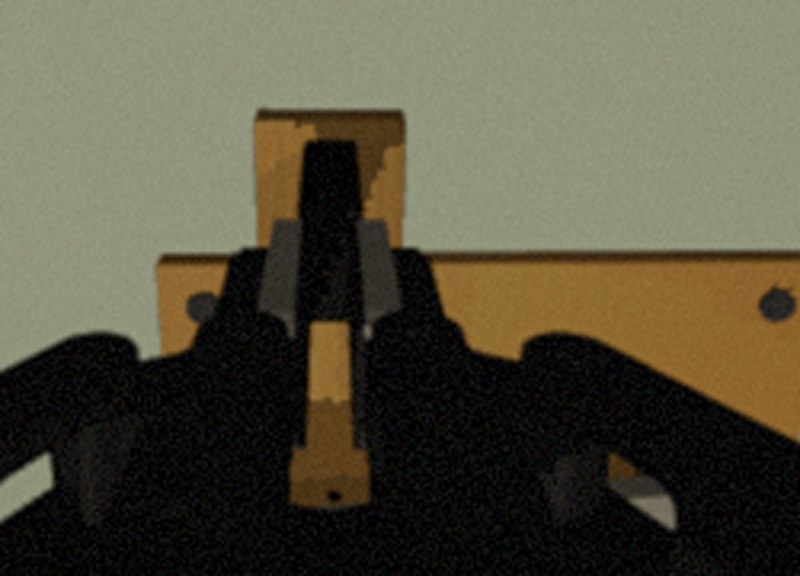

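View pics/c6b.png

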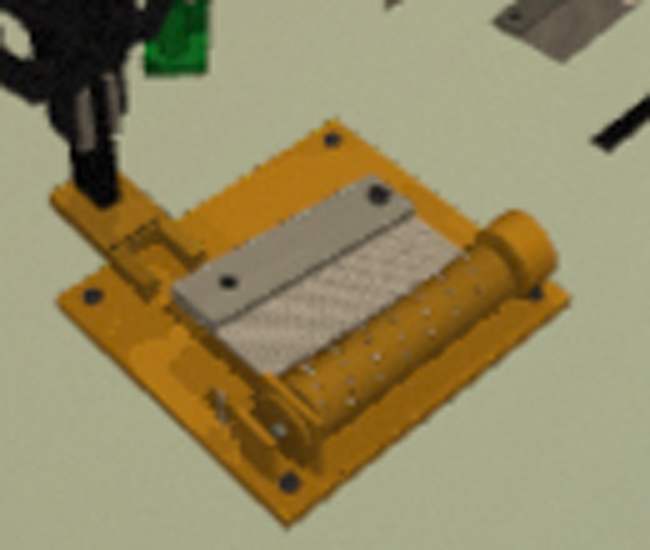

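```bash
python3 - <<'E'
from h import *; from rig import r
cm=cam("w6"); q=lambda x,y:C(x,y,3.2,150,150)
s=r.sense();t=s["eef_pos"];a=s["tcp_rot"][2]
def rel(p):
    d=p-t;return np.round([d[0]*np.cos(a)+d[1]*np.sin(a),-d[0]*np.sin(a)+d[1]*np.cos(a),d[2]],1)
for z in(14,36,44):print(z,rel(ray("",q(333.5,496),z,cm)))
print("edge",rel(ray("",q(160,260),14,cm)),rel(ray("",q(700,256),14,cm)))
z=t[2]-20+10
print("back",rel(ray("",q(256,116),z,cm)),rel(ray("",q(404,116),z,cm)), "bottom",rel(ray("",q(256,109),z-10,cm)),rel(ray("",q(404,108),z-10,cm)))
E
```

```text
14 [-93.5  -1.9 -25.8]
36 [-75.7  -1.8  -3.8]
44 [-69.2  -1.8   4.2]
edge [-23.6  41.9 -25.8] [-22.4 -93.9 -25.8]
back [ 18.1  15.5 -10. ] [ 18.1 -17.2 -10. ] bottom [ 17.1  16.3 -20. ] [ 17.4 -18.1 -20. ]
```

Request:
{"method": "move_arm", "body": {"targets": [-1, -0.5, 0.1, 0.2, 0, -1, -1.5, 0.1, 0.2, 0, -1, -2.5, 0.1, 0.2, 0, -1, -3.5, 0.1, 0.2, 0, -1, -4.2, 0.1, 0.2, 0, -1, -4.6, 0.1, 0.2, 0, -1, -4.6, 0.1, 0.2, 0, -1, -4.6, 0.1, 0.2, 0]}}

```text
clock: 8.35
eef_pos: [563.7, 273.6, 36.7]
tcp_rot: [-3.141, -0.001, -0.182]
contact_force: [-0.2, -0.6, -2.2]
opening: 0.08
```

```bash
python3 - <<'E'
from h import *; from rig import r
s=r.sense();print(s["eef_pos"],s["opening"],s["contact_force"],s["tcp_rot"])
snap(r,"wrist","w7");snap(r,"side","s7");snap(r,"scene","sc7")
a=cv2.imread("pics/w7_raw.png")[150:330,150:400];b=cv2.imread("pics/s7_raw.png")[230:340,180:310]
cv2.imwrite("pics/c7a.png",cv2.resize(a,None,fx=3.2,fy=3.2,interpolation=cv2.INTER_CUBIC))
cv2.imwrite("pics/c7b.png",cv2.resize(b,None,fx=5,fy=5,interpolation=cv2.INTER_CUBIC))
E
```

```text
[563.67255272 273.59296392  36.6895941 ] 0.07951215061800118 [-0.15829677 -0.58352037 -2.22454594] [-3.14133457e+00 -5.03522951e-04 -1.81873379e-01]
```

View pics/c7a.png

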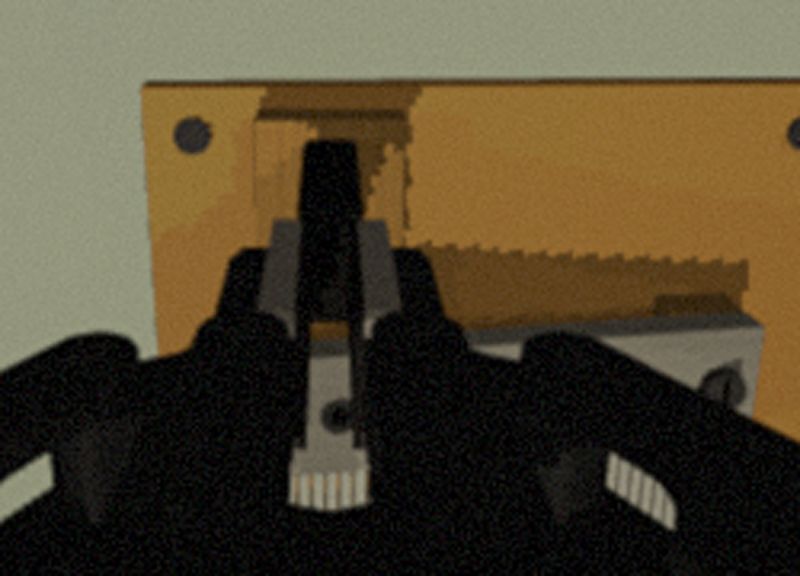

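View pics/c7b.png

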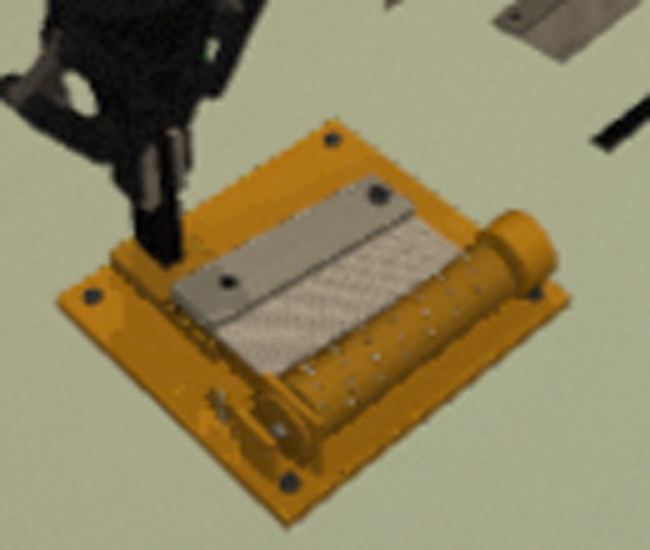

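```bash
python3 - <<'E'
from h import *; from rig import r
cm=cam("w7"); q=lambda x,y:C(x,y,3.2,150,150)
s=r.sense();t=s["eef_pos"];a=s["tcp_rot"][2]
def rel(p):
    d=p-t;return np.round([d[0]*np.cos(a)+d[1]*np.sin(a),-d[0]*np.sin(a)+d[1]*np.cos(a),d[2]],1)
print("comb hole",rel(ray("",q(338,415),44.1,cm)))
print("edge",rel(ray("",q(143,87),14,cm)),rel(ray("",q(790,82),14,cm)),"side edge",rel(ray("",q(158,345),14,cm)))
print("screw heads",rel(ray("",q(192,135),14,cm)))
z=t[2]-20+10
print("back",rel(ray("",q(254,118),z,cm)),rel(ray("",q(407,118),z,cm)), "bottom",rel(ray("",q(254,110),z-10,cm)),rel(ray("",q(407,110),z-10,cm)))
bb=[499.2,244,-.182];d=t-np.array([bb[0],bb[1],0]);a=bb[2];print("tcp in bed",d[0]*np.cos(a)+d[1]*np.sin(a),-d[0]*np.sin(a)+d[1]*np.cos(a))
E
```

```text
comb hole [-45.9  -2.1   7.6]
edge [ 21.6  43.7 -22.5] [  23.  -108.   -22.5] side edge [-46.1  43.7 -22.5]
screw heads [  9.8  32.7 -22.5]
back [ 17.4  16.7 -10. ] [ 17.5 -17.3 -10. ] bottom [ 16.7  17.5 -20. ] [ 16.7 -18.2 -20. ]
tcp in bed 58.181389780813305 40.666033943519786
```

Request:
{"method": "move_arm", "body": {"targets": [-1, -0.1, 0.05, 0, -0.3, -1, -0.1, 0.05, 0.1, -0.3, -1, -0.1, 0.05, 0.2, -0.3, -1, -0.1, 0.05, 0.25, -0.3, -1, -0.1, 0.05, 0.25, -0.3]}}

```text
clock: 9.0
eef_pos: [562.5, 273.2, 34.1]
tcp_rot: [-3.141, -0.0, -0.177]
contact_force: [0.7, -0.6, -0.2]
opening: 0.077
```

Request:
{"method": "move_arm", "body": {"targets": [-1, 0, 0, 0.05, 0, -1, 0, 0, 0.05, 0, -1, 0, 0, 0.05, 0]}}

```text
clock: 9.3
eef_pos: [562.5, 273.2, 34.0]
tcp_rot: [-3.141, -0.0, -0.177]
contact_force: [-0.2, -2.7, 5.9]
opening: 0.077
```

```bash
python3 - <<'E'
from h import *; from rig import r
s=r.sense();print(s["eef_pos"],s["contact_force"],s["wrist_torque"])
snap(r,"wrist","w8")
a=cv2.imread("pics/w8_raw.png")[150:330,150:400]
cv2.imwrite("pics/c8a.png",cv2.resize(a,None,fx=3.2,fy=3.2,interpolation=cv2.INTER_CUBIC))
E
```

```text
[562.54704894 273.17539014  34.02314496] [-0.22801258 -2.70908428  5.86361398] [-0.32711828  0.06416425 -0.01944696]
```

View pics/c8a.png

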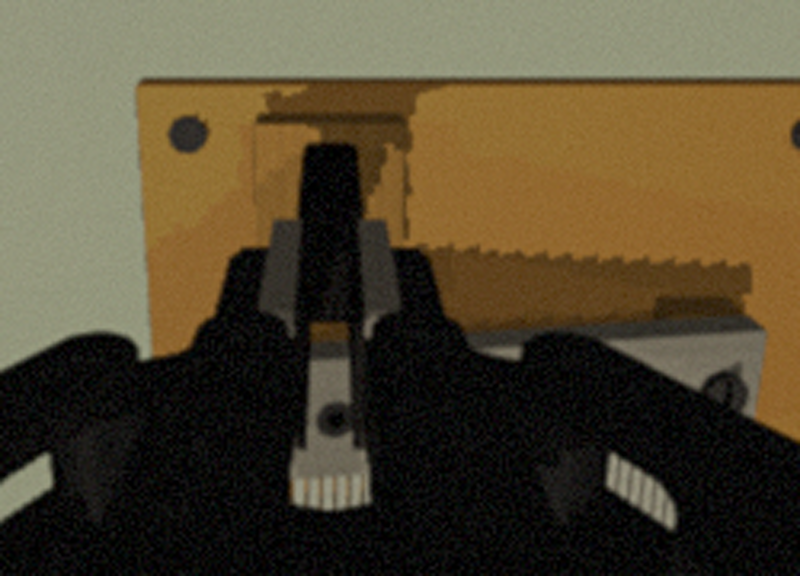

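```bash
python3 - <<'E'
from h import *; from rig import r
cm=cam("w8"); q=lambda x,y:C(x,y,3.2,150,150)
s=r.sense();t=s["eef_pos"];a=s["tcp_rot"][2]
def rel(p):
    d=p-t;return np.round([d[0]*np.cos(a)+d[1]*np.sin(a),-d[0]*np.sin(a)+d[1]*np.cos(a),d[2]],1)
print("comb hole",rel(ray("",q(333,419),44.1,cm)))
print("edge",rel(ray("",q(137,84),14,cm)),rel(ray("",q(790,83),14,cm)),"side edge",rel(ray("",q(151,345),14,cm)))
print("back",rel(ray("",q(256,121),24,cm)),rel(ray("",q(407,121),24,cm)), "bottom",rel(ray("",q(256,114),14,cm)),rel(ray("",q(407,113),14,cm)))
bb=[499.2,244,-.182];d=t-np.array([bb[0],bb[1],0]);a=bb[2];print("tcp in bed",d[0]*np.cos(a)+d[1]*np.sin(a),-d[0]*np.sin(a)+d[1]*np.cos(a))
E
```

```text
comb hole [-45.   -1.1  10.1]
edge [ 23.1  44.3 -20. ] [  23.5 -106.7  -20. ] side edge [-44.4  44.7 -20. ]
back [ 16.9  16.1 -10. ] [ 17.  -17.4 -10. ] bottom [ 15.9  17.  -20. ] [ 16.2 -18.3 -20. ]
tcp in bed 57.03179989162118 40.16966709545164
```

Request:
{"method": "move_arm", "body": {"targets": [-1, 0, 0, -0.05, 0, -0.6, 0, 0, -0.05, 0, -0.3, 0, 0, -0.05, 0, 0, 0, 0, -0.05, 0, 0, 0, 0, -0.05, 0, 0, 0, 0, -0.5, 0, 0, 0, 0, -3, 0, 0, 0, 0, -6, 0, 0, 0, 0, -8, 0, 0, 0, 0, -8, 0]}}

```text
clock: 10.35
eef_pos: [564.3, 274.2, 117.0]
tcp_rot: [-3.138, -0.004, -0.177]
contact_force: [0.4, 0.0, 0.7]
opening: 0.5
```

```bash
python3 - <<'E'
from h import *; from rig import r
s=r.sense();print(s["eef_pos"],s["opening"],s["contact_force"],s["tcp_rot"])
snap(r,"wrist","w9");snap(r,"side","s9");snap(r,"scene","sc9")
a=cv2.imread("pics/sc9_raw.png")[90:170,255:350];b=cv2.imread("pics/s9_raw.png")[235:335,180:300]
cv2.imwrite("pics/c9.png",np.hstack([cv2.resize(a,(400,400*80//95),interpolation=cv2.INTER_CUBIC)[:333],cv2.resize(b,(400,333),interpolation=cv2.INTER_CUBIC)]))
E
```

```text
[564.29991835 274.15393932 117.02763303] 0.5002268747751578 [0.42469399 0.01858114 0.71124761] [-3.13830699 -0.00445931 -0.17683412]
```

View pics/w9.png

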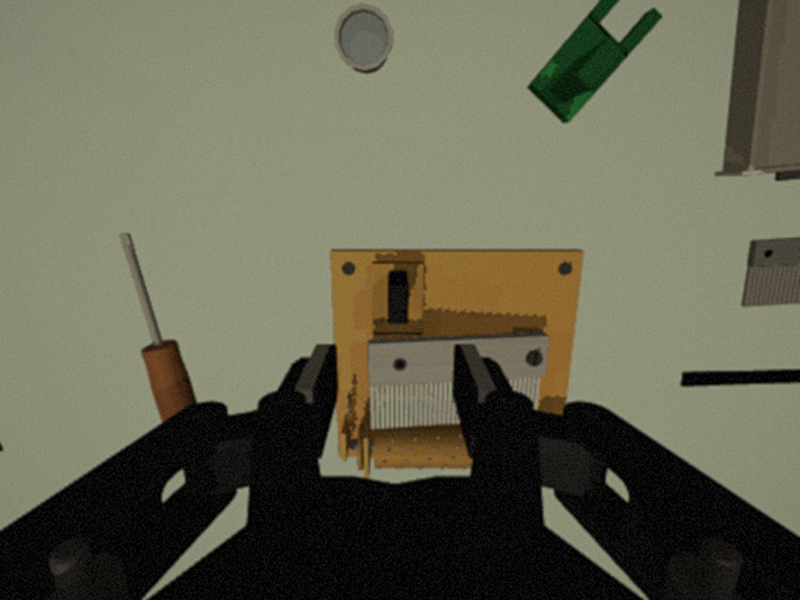

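View pics/c9.png

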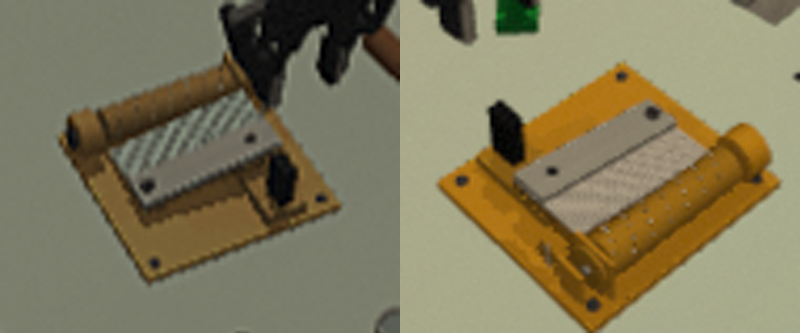

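```bash
python3 - <<'E'
from h import *
a=cv2.imread("pics/w9_raw.png")[150:300,195:385]
cv2.imwrite("pics/c9w.png",cv2.resize(np.clip(a*1.4,0,255).astype(np.uint8),None,fx=4,fy=4,interpolation=cv2.INTER_CUBIC))
E
```

```text
(no output)
```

View pics/c9w.png

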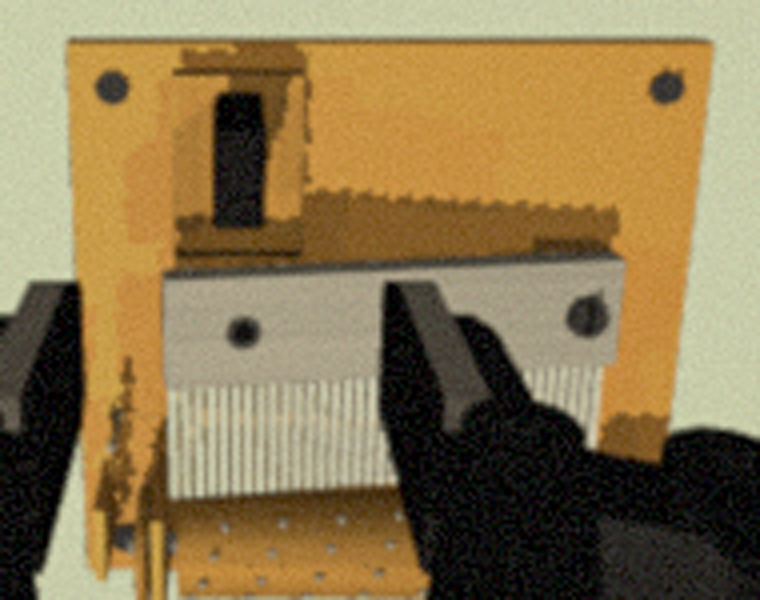

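```bash
python3 - <<'E'
from h import *; from rig import r
cm=cam("w9"); q=lambda x,y:C(x,y,4,195,150)
bo=[([80,85,14],q(68,43)),([80,-85,14],q(711,43))]
f=lambda p:np.concatenate([proj("",pose(p,L),cm)[0]-u for L,u in bo])
s=least_squares(f,[499,244,-.18]);b=s.x;print("bed",b,f(b).round(2))
so=[([16,17,10],q(174,75)),([16,-17,10],q(303,75)),([-32,17,10],q(177,253)),([-32,-17,10],q(300,253))]
f=lambda p:np.concatenate([proj("",pose(p,L,14),cm)[0]-u for L,u in so])
s=least_squares(f,[563,273,-.18]);p=s.x;print("sp",p,f(p).round(2))
for bb in(b,[499.2,244,-.182]):
  d=p[:2]-bb[:2];a=bb[2];print("in bed",d[0]*np.cos(a)+d[1]*np.sin(a),-d[0]*np.sin(a)+d[1]*np.cos(a),p[2]-a)
  print("press target",pose(bb,[11,38.6,44]),"level",pose(bb,[11,40,32]))
H=ray("",q(243,332),44.1,cm);print("hole seen",H)
print(plan(r.sense(),[H[0],H[1],75],-.18))
E
```

```text
bed [ 4.99341887e+02  2.44090341e+02 -1.75663390e-01] [-1.08  0.04  1.08  0.13]
sp [ 5.62839802e+02  2.72752931e+02 -1.74270299e-01] [-0.63  0.01  0.64 -0.02 -0.65  0.03  0.64  0.02]
in bed 57.51162069473056 39.3184780650713 0.0013930902057374683
press target [[516.91839446 280.17394408  44.        ]] level [[517.16306036 281.55239923  32.        ]]
in bed 57.384513985653115 39.7966453313885 0.00772970066606346
press target [[517.00480072 279.9715036   44.        ]] level [[517.25819639 281.34838073  32.        ]]
hole seen [517.85927579 279.57263747  44.1       ]
(array([-4.44,  0.12,  3.8 ]), np.float64(0.2))
```

Request:
{"method": "move_arm", "body": {"targets": [-1, -1.5, 0, 0, 0, -1, -4.4, 0, 0, 0, -1, -4.4, 0, 0, 0, -1, -4.4, 0, 0, 0, -1, -4.4, 0, 1, 0, -1, -4.4, 0, 2.5, 0, -1, -4.4, 0, 4.2, 0, -1, -4.4, 0, 4.2, 0, -1, -4.4, 0, 4.2, 0]}}

```text
clock: 11.4
eef_pos: [518.7, 280.5, 70.5]
tcp_rot: [3.14, 0.001, -0.177]
contact_force: [0.3, -0.1, 0.2]
opening: -0.004
```

```bash
python3 - <<'E'
from h import *; from rig import r
s=r.sense();print(s["eef_pos"],s["opening"],s["contact_force"],s["tcp_rot"])
t=s["eef_pos"];bb=[499.3,244,-.179];d=t[:2]-bb[:2];a=bb[2];print("in bed",d[0]*np.cos(a)+d[1]*np.sin(a),-d[0]*np.sin(a)+d[1]*np.cos(a))
snap(r,"wrist","w10");snap(r,"side","s10");snap(r,"scene","sc10")
a=cv2.imread("pics/sc10_raw.png")[90:170,255:350];b=cv2.imread("pics/s10_raw.png")[235:335,180:300]
cv2.imwrite("pics/c10.png",np.hstack([cv2.resize(a,(400,400*80//95),interpolation=cv2.INTER_CUBIC)[:333],cv2.resize(b,(400,333),interpolation=cv2.INTER_CUBIC)]))
E
```

```text
[518.67224342 280.4748025   70.47736846] -0.003960121593855839 [ 0.29334526 -0.05117735  0.23651921] [ 3.14043637e+00  1.44042552e-03 -1.77155883e-01]
in bed 12.568538607899963 39.34115999205092
```

View pics/c10.png

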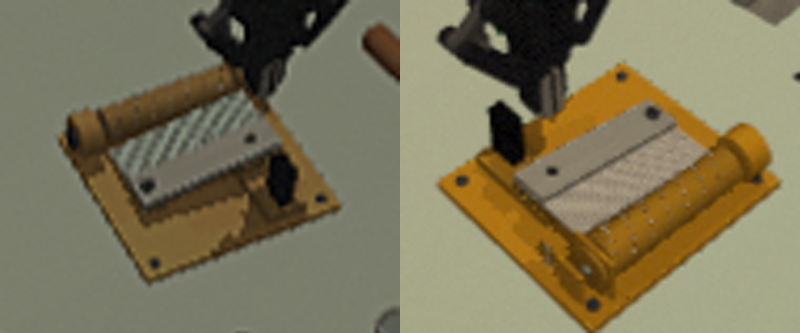

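View pics/w10.png

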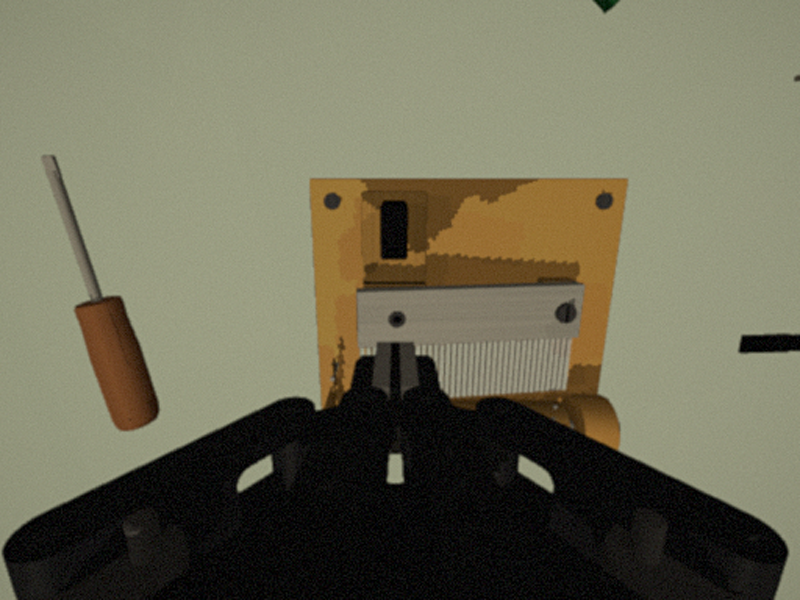

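Request:
{"method": "move_arm", "body": {"targets": [-1, -0.1, 0, 1, 0, -1, -0.1, 0, 2, 0, -1, -0.1, 0, 2.8, 0, -1, -0.1, 0, 3.2, 0, -1, -0.1, 0, 3.4, 0, -1, -0.1, 0, 3.4, 0]}}

```text
clock: 12.15
eef_pos: [517.9, 281.0, 37.2]
tcp_rot: [3.141, 0.0, -0.177]
contact_force: [0.2, 0.7, 0.6]
opening: -0.003
```

```bash
python3 - <<'E'
from h import *; from rig import r
s=r.sense();print(s["eef_pos"],s["opening"],s["contact_force"],s["tcp_rot"])
t=s["eef_pos"];bb=[499.3,244,-.179];d=t[:2]-bb[:2];a=bb[2];print("in bed",d[0]*np.cos(a)+d[1]*np.sin(a),-d[0]*np.sin(a)+d[1]*np.cos(a))
snap(r,"wrist","w11");snap(r,"side","s11")
b=cv2.imread("pics/s11_raw.png")[235:335,180:300];w=cv2.imread("pics/w11_raw.png")[90:290,180:420]
cv2.imwrite("pics/c11.png",np.hstack([cv2.resize(w,(400,333),interpolation=cv2.INTER_CUBIC),cv2.resize(b,(400,333),interpolation=cv2.INTER_CUBIC)]))
E
```

```text
[517.86148981 281.01679291  37.17571379] -0.0031359221753660717 [0.16451866 0.65417786 0.64128693] [ 3.14127394e+00  3.79015107e-04 -1.76759959e-01]
in bed 11.674240002295369 39.73013945702752
```

View pics/c11.png

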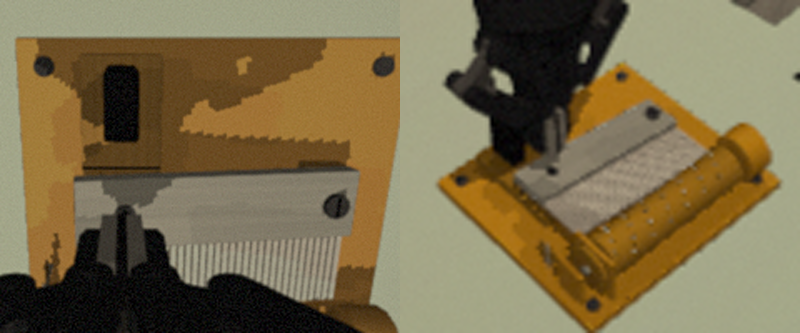

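```bash
python3 - <<'E'
from h import *; from rig import r
s=r.sense();t=s["eef_pos"];R=Ro.from_euler("xyz",s["tcp_rot"]).as_matrix()
def comb(th,L):
    L=np.atleast_2d(L).astype(float);y=L[:,1]+50;z=L[:,2]-28
    return np.c_[L[:,0],-50+y*np.cos(th)-z*np.sin(th),28+y*np.sin(th)+z*np.cos(th)]
bed=[499.3,244,-.179]
for n in("wrist","side"):
    i=cv2.imread({"wrist":"pics/w11_raw.png","side":"pics/s11_raw.png"}[n]);cm=cam({"wrist":"w11","side":"s11"}[n]);k=5
    x0,y0,w,h=(190,90,160,120) if n=="wrist" else (175,235,130,105)
    j=cv2.resize(np.clip(i[y0:y0+h,x0:x0+w]*1.5,0,255).astype(np.uint8),None,fx=k,fy=k,interpolation=cv2.INTER_CUBIC)
    P=lambda L:((proj("",L,cm)-[x0,y0]+.5)*k-.5).round().astype(np.int32)
    for th,col in((0,(0,0,255)),(.07,(0,255,0)),(.13,(255,0,0))):
        cv2.polylines(j,[P(pose(bed,comb(th,[[26,-60,32],[26,60,32],[-4,60,32],[-4,-60,32]])))],True,col,1)
    B=np.array([[11,-14,0],[11,14,0],[-11,14,0],[-11,-14,0]])@R.T+t
    cv2.polylines(j,[P(B)],True,(255,0,255),1)
    cv2.imwrite(f"pics/o11{n}.png",j)
E
```

```text
(no output)
```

View pics/o11wrist.png

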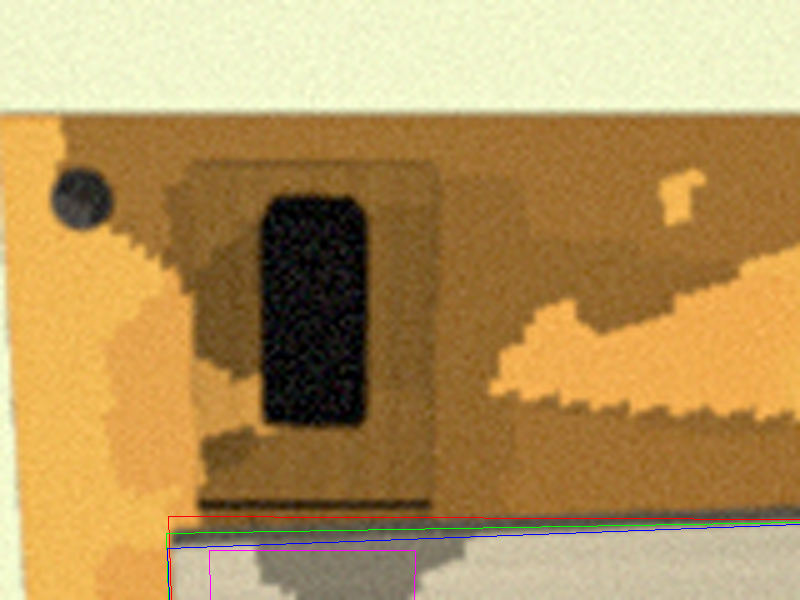

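View pics/o11side.png

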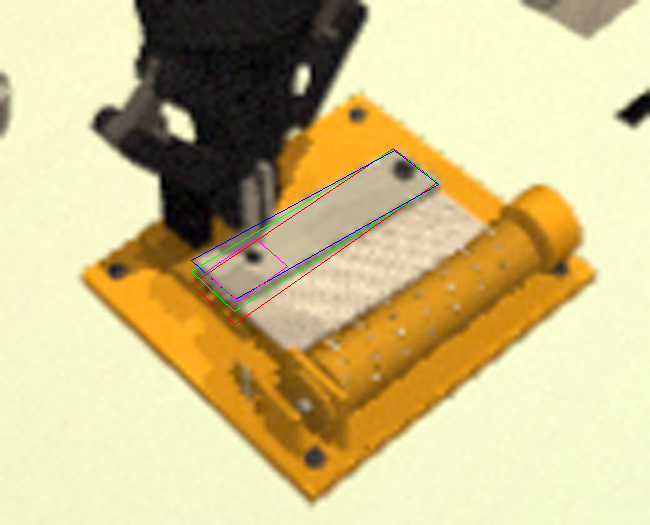

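The image shows the real fingertips about 10–15 mm above the nominal TCP, and there's no contact yet. I'll keep going down gently, watching the force.

Request:
{"method": "move_arm", "body": {"targets": [-1, 0, 0, 0.2, 0, -1, 0, 0, 0.4, 0, -1, 0, 0, 0.6, 0, -1, 0, 0, 0.6, 0, -1, 0, 0, 0.6, 0]}}

```text
clock: 12.75
eef_pos: [517.9, 281.0, 31.5]
tcp_rot: [3.141, 0.0, -0.177]
contact_force: [0.6, -0.9, 0.4]
opening: -0.001
```

```bash
cat > look.py <<'E'
import sys
from h import *; from rig import r
n=sys.argv[1]
s=r.sense();print(s["clock"],s["eef_pos"].round(2),s["opening"],s["contact_force"].round(2),s["wrist_torque"].round(3),s["tcp_rot"].round(4))
t=s["eef_pos"];bb=[499.3,244,-.179];d=t[:2]-bb[:2];a=bb[2];print("in bed",d[0]*np.cos(a)+d[1]*np.sin(a),-d[0]*np.sin(a)+d[1]*np.cos(a))
snap(r,"wrist","w"+n);snap(r,"side","s"+n);snap(r,"scene","sc"+n)
f=lambda c,x,y,w,h:cv2.resize(np.clip(cv2.imread(f"pics/{c}{n}_raw.png")[y:y+h,x:x+w]*1.4,0,255).astype(np.uint8),(400,300),interpolation=cv2.INTER_CUBIC)
cv2.imwrite(f"pics/c{n}.png",np.vstack([np.hstack([f("w",170,90,200,150),f("s",185,245,100,75)]),np.hstack([f("sc",258,90,100,75),f("s",205,260,60,45)])]))
E
python3 look.py 12
```

```text
12.75 [517.93 281.05  31.45] -0.0006213156657626337 [ 0.6  -0.89  0.4 ] [ 0.04  -0.018 -0.005] [ 3.1415e+00  1.0000e-04 -1.7680e-01]
in bed 11.736540055042573 39.771085756923384
```

View pics/c12.png

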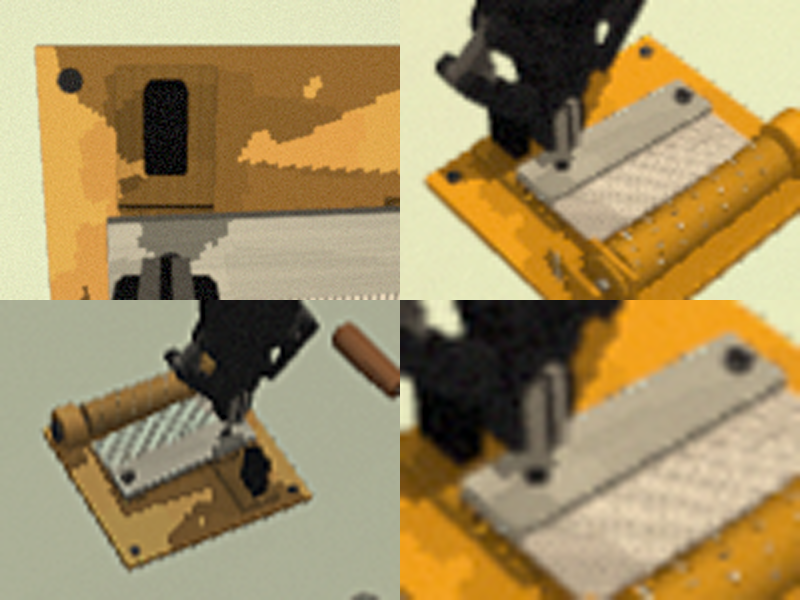

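Request:
{"method": "move_arm", "body": {"targets": [-1, 0, 0, 0.2, 0, -1, 0, 0, 0.4, 0, -1, 0, 0, 0.6, 0, -1, 0, 0, 0.6, 0]}}

```text
clock: 13.3
eef_pos: [517.8, 280.9, 25.1]
tcp_rot: [3.141, 0.0, -0.177]
contact_force: [-0.1, -0.0, -0.3]
opening: 0.002
```

```bash
python3 look.py 13
```

```text
13.3 [517.76 280.95  25.13] 0.0017273460435149478 [-0.11 -0.04 -0.33] [-0.085  0.009  0.029] [ 3.1412e+00  4.0000e-04 -1.7680e-01]
in bed 11.586203754306059 39.64555653070004
```

View pics/c13.png

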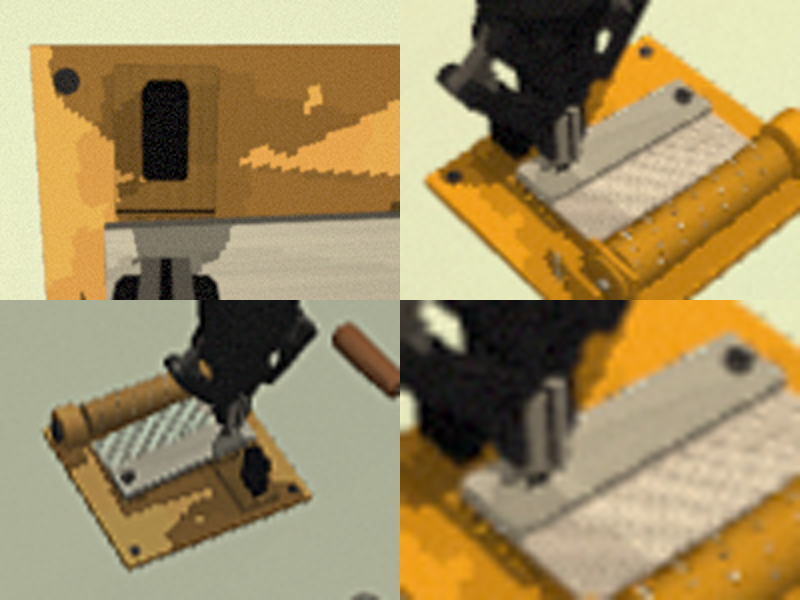

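Request:
{"method": "move_arm", "body": {"targets": [-1, 0, 0, 0.2, 0, -1, 0, 0, 0.4, 0, -1, 0, 0, 0.4, 0]}}

```text
clock: 13.75
eef_pos: [517.8, 280.9, 21.2]
tcp_rot: [3.141, 0.0, -0.177]
contact_force: [0.3, -0.8, -0.6]
opening: 0.001
```

```bash
python3 look.py 14
```

```text
13.75 [517.75 280.93  21.16] 0.0012021235109751069 [ 0.34 -0.78 -0.65] [ 0.035  0.018 -0.09 ] [ 3.1412e+00  4.0000e-04 -1.7680e-01]
in bed 11.584092890756729 39.62389100647546
```

View pics/c14.png

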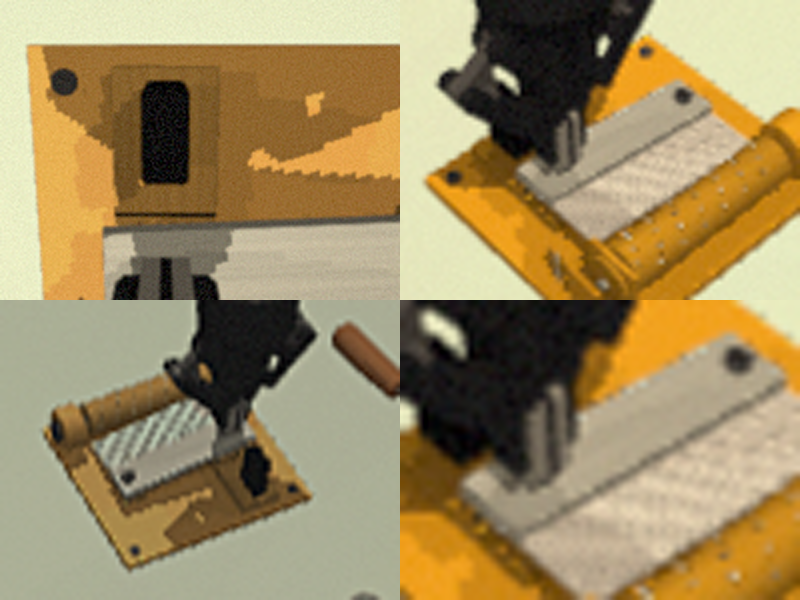

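```bash
python3 - <<'E'
from h import *
bb=[499.3,244,-.179];a=bb[2]
def b(P): d=P[:2]-bb[:2];return np.round([d[0]*np.cos(a)+d[1]*np.sin(a),-d[0]*np.sin(a)+d[1]*np.cos(a)],1)
cm=cam("s14")
for nm,px in(("tipL",(560,168)),("tipR",(582,158))):
    u=C(px[0]-400,px[1],4,185,245)
    for z in(40,45,50,55):print(nm,z,b(ray("",u,z,cm)))
cm=cam("w14")
for nm,px in(("front",(165,258)),):
    u=C(px[0],px[1],2,170,90)
    for z in(40,45,50):print(nm,z,b(ray("",u,z,cm)))
E
```

```text
tipL 40 [13.  36.8]
tipL 45 [ 9.3 39.5]
tipL 50 [ 5.7 42.1]
tipL 55 [ 2.  44.8]
tipR 40 [10.3 23.5]
tipR 45 [ 6.6 26.3]
tipR 50 [ 3. 29.]
tipR 55 [-0.7 31.8]
front 40 [16.4 39.7]
front 45 [18.4 39.7]
front 50 [20.4 39.7]
```

Request:
{"method": "move_arm", "body": {"targets": [-1, 0, 0, 0.1, 0, -1, 0, 0, 0.2, 0, -1, 0, 0, 0.2, 0]}}

```text
clock: 14.2
eef_pos: [517.9, 281.0, 19.4]
tcp_rot: [3.141, 0.0, -0.177]
contact_force: [-0.5, -0.3, -0.2]
opening: -0.0
```

Request:
{"method": "move_arm", "body": {"targets": [-1, 0, 0, 0.1, 0, -1, 0, 0, 0.2, 0, -1, 0, 0, 0.2, 0]}}

```text
clock: 14.5
eef_pos: [517.9, 281.0, 17.4]
tcp_rot: [3.141, 0.0, -0.177]
contact_force: [0.4, -0.4, -0.1]
opening: 0.003
```

```bash
python3 look.py 15
```

```text
14.5 [517.92 281.02  17.38] 0.0027474979811827884 [ 0.39 -0.38 -0.07] [-0.     0.022  0.053] [ 3.1415e+00  1.0000e-04 -1.7680e-01]
in bed 11.73216800715316 39.74201035695338
```

View pics/c15.png

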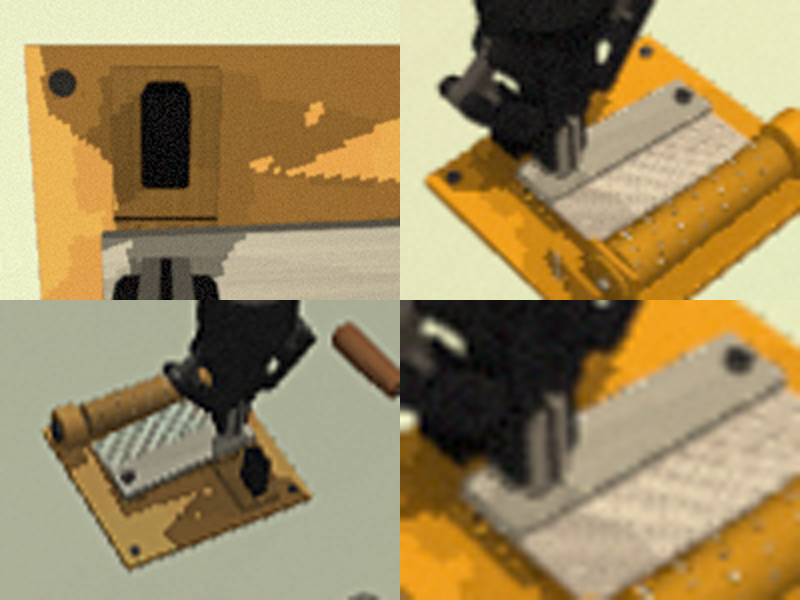

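```bash
python3 - <<'E'
from h import *
def comb(th,L):
    L=np.atleast_2d(L).astype(float);y=L[:,1]+50;z=L[:,2]-28
    return np.c_[L[:,0],-50+y*np.cos(th)-z*np.sin(th),28+y*np.sin(th)+z*np.cos(th)]
bed=[499.3,244,-.179];cm=cam("s15")
for th in(0,.05,.1,.136):print(th,proj("",pose(bed,comb(th,[[-4,60,32],[-4,60,24],[26,60,32],[-38,60,27]])),cm).round(1).tolist())
o=[]
for n in("9","12","14","15"):
    i=cv2.imread(f"pics/s{n}_raw.png")[275:320,205:250]
    o.append(cv2.resize(np.clip(i*1.4,0,255).astype(np.uint8),(390,290),interpolation=cv2.INTER_NEAREST))
cv2.imwrite("pics/cmp.png",np.vstack([np.hstack(o[:2]),np.hstack(o[2:])]))
# teeth region template shifts
A=cv2.cvtColor(cv2.imread("pics/s9_raw.png"),cv2.COLOR_BGR2GRAY).astype(np.float32)
for n in("10","12","13","14","15"):
    B=cv2.cvtColor(cv2.imread(f"pics/s{n}_raw.png"),cv2.COLOR_BGR2GRAY).astype(np.float32)
    for (x,y,w,h) in((212,285,22,22),(222,292,25,25)):
        print(n,cv2.phaseCorrelate(A[y:y+h,x:x+w],B[y:y+h,x:x+w],cv2.createHanningWindow((w,h),cv2.CV_32F)))
E
```

```text
0 [[221.4, 299.4], [221.7, 301.9], [212.8, 291.4], [231.8, 310.4]]
0.05 [[221.4, 297.6], [221.5, 300.2], [212.7, 289.6], [231.8, 308.6]]
0.1 [[221.5, 295.7], [221.4, 298.4], [212.8, 287.8], [231.8, 306.8]]
0.136 [[221.6, 294.3], [221.4, 297.1], [212.9, 286.4], [231.9, 305.4]]
10 ((-0.03794468721672928, 0.029699549882558074), 0.9802435239156088)
10 ((0.6233524143283944, 0.502945250539673), 1.028882822418213)
12 ((-0.2935965615230778, 0.44309909681229165), 0.9950453258223004)
12 ((0.6078582362731559, 0.36023809366620263), 0.7597096237182617)
13 ((-0.3384476875077418, 0.5445970068128378), 0.8944365945127275)
13 ((0.5492483133933082, 0.18291870401418642), 0.6316151000976562)
14 ((-5.592791211607732, 1.0110273641213148), 0.17371847314967048)
14 ((0.7987380204404619, -0.09110156614304366), 0.574547329711914)
15 ((-5.696800389199826, 1.9970868977309895), 0.22519702547126347)
15 ((1.1911364516135237, -0.26410295214837554), 0.5127606170654296)
```

View pics/cmp.png

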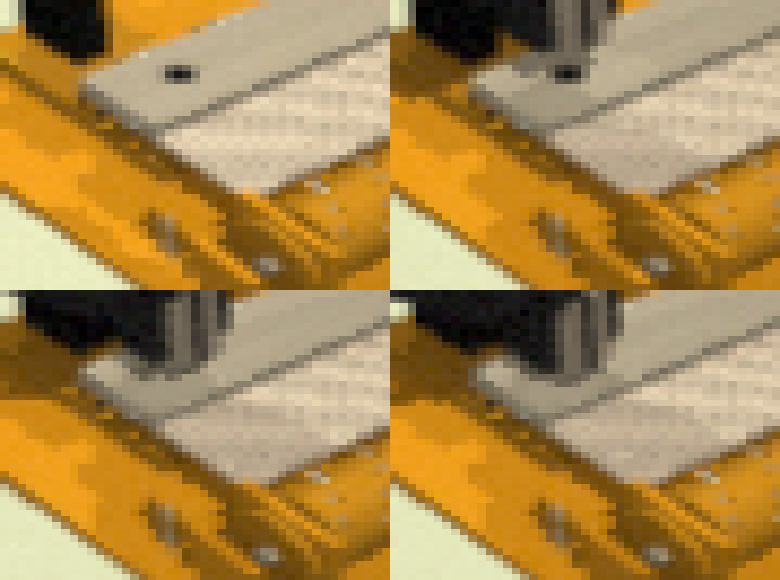

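```bash
python3 - <<'E'
from h import *; from rig import r
cm=cam("w15");s=r.sense();t=s["eef_pos"];R=Ro.from_euler("xyz",s["tcp_rot"]).as_matrix()
for x in(0,7,11):
  print(x,[(z,proj("",t+R@np.array([x,0,-z]),cm).round(1).tolist()) for z in(0,10,20,30,40)])
cm=cam("s15")
for L in([-11,-14],[-11,14],[11,-14],[-11,0],[-5,-8]):
  print(L,[(z,proj("",t+R@np.array([*L,-z]),cm).round(1).tolist()) for z in(0,10,20,30,40)])
E
python3 - <<'E'
import cv2,numpy as np
w=cv2.imread("pics/w15_raw.png")[190:260,215:295];s=cv2.imread("pics/s15_raw.png")[240:310,195:275]
g=lambda i:cv2.resize(np.clip(i*2.2,0,255).astype(np.uint8),None,fx=5,fy=5,interpolation=cv2.INTER_CUBIC)
cv2.imwrite("pics/z15.png",np.hstack([g(w),g(s)]))
E
```

```text
0 [(0, [[252.2, 214.9]]), (10, [[252.2, 220.5]]), (20, [[252.1, 226.7]]), (30, [[252.1, 233.7]]), (40, [[252.1, 241.6]])]
7 [(0, [[252.2, 205.3]]), (10, [[252.2, 210.4]]), (20, [[252.1, 216.1]]), (30, [[252.1, 222.5]]), (40, [[252.1, 229.8]])]
11 [(0, [[252.2, 199.8]]), (10, [[252.2, 204.5]]), (20, [[252.1, 209.9]]), (30, [[252.1, 216.0]]), (40, [[252.1, 222.8]])]
[-11, -14] [(0, [[222.7, 301.0]]), (10, [[222.4, 297.9]]), (20, [[222.2, 294.8]]), (30, [[221.9, 291.6]]), (40, [[221.6, 288.4]])]
[-11, 14] [(0, [[232.5, 294.1]]), (10, [[232.4, 291.0]]), (20, [[232.2, 287.9]]), (30, [[232.0, 284.7]]), (40, [[231.8, 281.5]])]
[11, -14] [(0, [[216.4, 295.3]]), (10, [[216.1, 292.2]]), (20, [[215.8, 289.0]]), (30, [[215.5, 285.9]]), (40, [[215.2, 282.7]])]
[-11, 0] [(0, [[227.7, 297.5]]), (10, [[227.4, 294.4]]), (20, [[227.2, 291.3]]), (30, [[227.0, 288.1]]), (40, [[226.8, 284.9]])]
[-5, -8] [(0, [[223.1, 297.9]]), (10, [[222.8, 294.8]]), (20, [[222.6, 291.7]]), (30, [[222.3, 288.5]]), (40, [[222.1, 285.3]])]
```

View pics/z15.png

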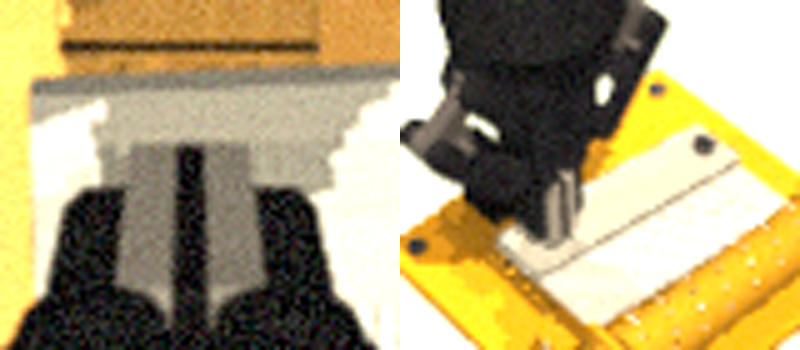

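Request:
{"method": "move_arm", "body": {"targets": [-1, 0, 0, 0.1, 0, -1, 0, 0, 0.2, 0, -1, 0, 0, 0.3, 0, -1, 0, 0, 0.3, 0]}}

```text
clock: 15.05
eef_pos: [518.0, 281.1, 14.4]
tcp_rot: [-3.142, 0.0, -0.177]
contact_force: [0.4, -0.2, 0.8]
opening: 0.001
```

Request:
{"method": "move_arm", "body": {"targets": [-1, 0, 0, 0.1, 0, -1, 0, 0, 0.2, 0, -1, 0, 0, 0.3, 0, -1, 0, 0, 0.3, 0]}}

```text
clock: 15.45
eef_pos: [518.1, 281.2, 11.5]
tcp_rot: [-3.141, -0.0, -0.177]
contact_force: [0.2, 1.3, 0.2]
opening: -0.003
```

```bash
python3 look.py 16
```

```text
15.45 [518.12 281.2   11.5 ] -0.0030122340892940994 [0.16 1.26 0.22] [ 0.129 -0.053  0.029] [-3.1414e+00 -2.0000e-04 -1.7670e-01]
in bed 11.891714740758996 39.95592395888791
```

View pics/c16.png

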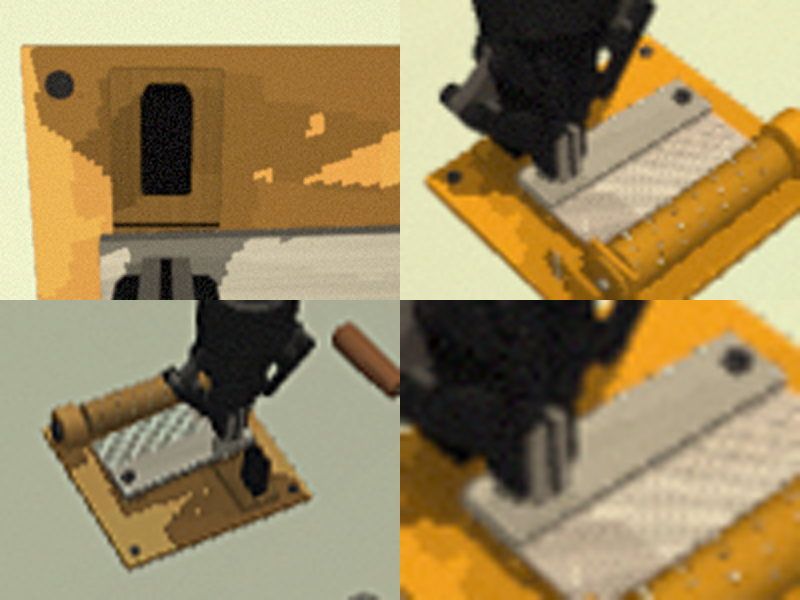

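Contact was made around TCP z≈16; the comb is now tilting down. Continuing.

Request:
{"method": "move_arm", "body": {"targets": [-1, 0, 0, 0.1, 0, -1, 0, 0, 0.2, 0, -1, 0, 0, 0.3, 0, -1, 0, 0, 0.4, 0, -1, 0, 0, 0.4, 0]}}

```text
clock: 16.1
eef_pos: [518.1, 281.2, 7.5]
tcp_rot: [-3.141, -0.0, -0.177]
contact_force: [0.2, 2.6, 1.9]
opening: -0.0
```

```bash
python3 look.py 17
```

```text
16.1 [518.14 281.21   7.51] -0.0002656993048051257 [0.18 2.65 1.94] [ 0.179 -0.128 -0.049] [-3.1414e+00 -3.0000e-04 -1.7670e-01]
in bed 11.91746346798813 39.97232681648633
```

View pics/c17.png

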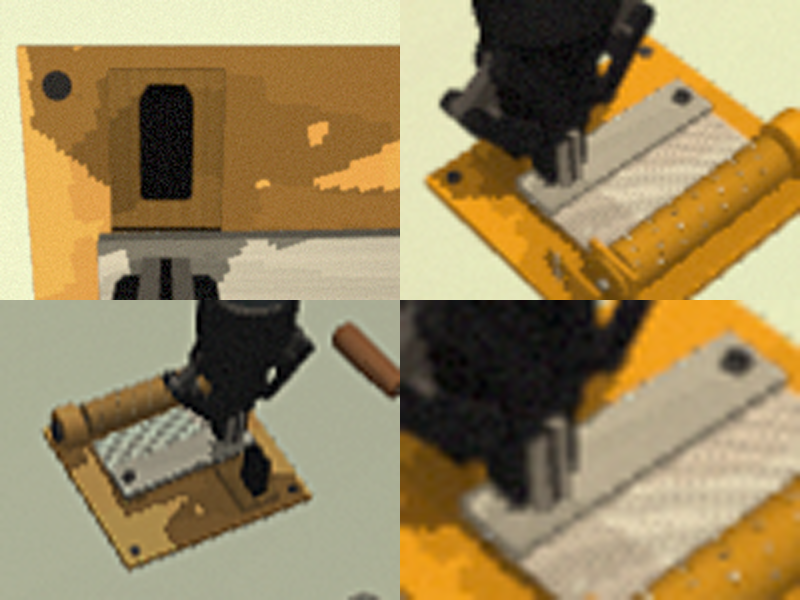

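Request:
{"method": "move_arm", "body": {"targets": [-1, 0, 0, 0.1, 0, -1, 0, 0, 0.2, 0, -1, 0, 0, 0.2, 0]}}

```text
clock: 16.55
eef_pos: [518.1, 281.2, 5.5]
tcp_rot: [-3.141, -0.0, -0.177]
contact_force: [1.7, 2.0, 1.8]
opening: -0.001
```

Request:
{"method": "move_arm", "body": {"targets": [-1, 0, 0, 0.1, 0, -1, 0, 0, 0.1, 0, -1, 0, 0, 0.1, 0]}}

```text
clock: 16.85
eef_pos: [518.0, 281.1, 4.5]
tcp_rot: [-3.142, -0.0, -0.177]
contact_force: [0.6, 1.9, 3.0]
opening: -0.001
```

```bash
python3 look.py 18
```

```text
16.85 [518.04 281.1    4.52] -0.001266066438072327 [0.61 1.88 2.95] [ 0.315 -0.058  0.012] [-3.1416e+00 -1.0000e-04 -1.7670e-01]
in bed 11.833883971560535 39.844989030298855
```

View pics/c18.png

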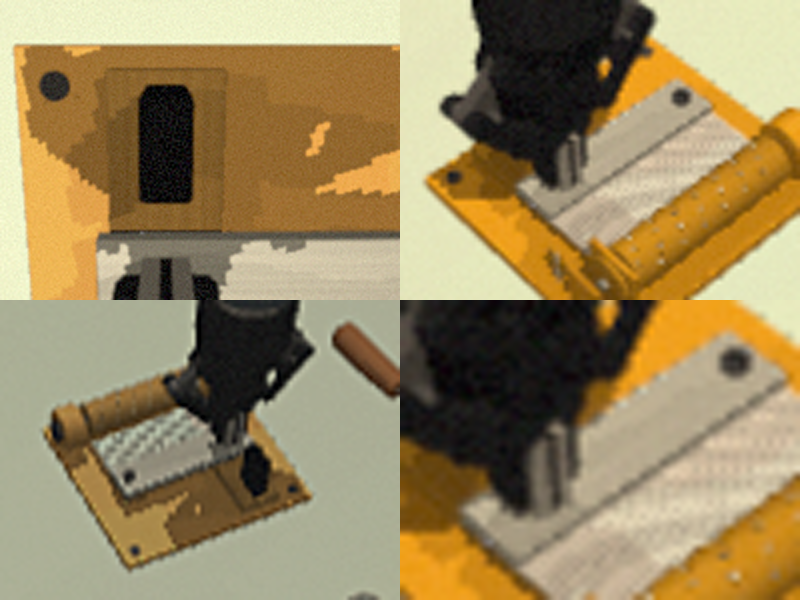

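Request:
{"method": "move_arm", "body": {"targets": [-1, 0, 0, 0.05, 0, -1, 0, 0, 0.1, 0, -1, 0, 0, 0.1, 0]}}

```text
clock: 17.3
eef_pos: [518.1, 281.1, 3.6]
tcp_rot: [-3.141, -0.0, -0.177]
contact_force: [0.7, 1.6, 3.5]
opening: -0.002
```

Request:
{"method": "move_arm", "body": {"targets": [-1, 0, 0, 0.05, 0, -1, 0, 0, 0.1, 0, -1, 0, 0, 0.1, 0]}}

```text
clock: 17.6
eef_pos: [518.1, 281.2, 2.9]
tcp_rot: [-3.141, -0.0, -0.177]
contact_force: [-0.6, 3.0, 7.7]
opening: 0.001
```

Request:
{"method": "move_arm", "body": {"targets": [-1, 0, 0, 0.05, 0, -1, 0, 0, 0.05, 0, -1, 0, 0, 0.05, 0]}}

```text
clock: 17.9
eef_pos: [518.1, 281.2, 2.8]
tcp_rot: [-3.141, -0.0, -0.177]
contact_force: [-3.4, 1.8, 13.0]
opening: 0.0
```

Request:
{"method": "move_arm", "body": {"targets": [-1, 0, 0, 0.05, 0, -1, 0, 0, 0.05, 0, -1, 0, 0, 0.05, 0]}}

```text
clock: 18.2
eef_pos: [518.1, 281.2, 2.8]
tcp_rot: [-3.141, -0.0, -0.177]
contact_force: [-3.6, 0.4, 19.5]
opening: -0.0
```

```bash
python3 look.py 19; python3 - <<'E'
from h import *
i=cv2.imread("pics/s19_raw.png")[235:335,175:305]
cv2.imwrite("pics/z19.png",cv2.resize(np.clip(i*1.4,0,255).astype(np.uint8),None,fx=6,fy=6,interpolation=cv2.INTER_CUBIC))
def comb(th,L):
    L=np.atleast_2d(L).astype(float);y=L[:,1]+50;z=L[:,2]-28
    return np.c_[L[:,0],-50+y*np.cos(th)-z*np.sin(th),28+y*np.sin(th)+z*np.cos(th)]
bed=[499.3,244,-.179]
for c in("s19","w19"):
  for th in(-.03,0,.03):print(c,th,proj("",pose(bed,comb(th,[[-4,60,32],[26,60,32],[26,-60,32]])),cam(c)).round(1).tolist())
E
```

```text
18.2 [518.09 281.24   2.8 ] -0.00017243293527784799 [-3.56  0.41 19.53] [0.111 0.686 0.016] [-3.1413e+00 -2.0000e-04 -1.7680e-01]
in bed 11.861089133887074 39.98744413667592
s19 -0.03 [[221.5, 300.4], [212.9, 292.5], [253.2, 264.2]]
s19 0 [[221.4, 299.4], [212.8, 291.4], [253.2, 264.3]]
s19 0.03 [[221.4, 298.3], [212.7, 290.4], [253.2, 264.4]]
w19 -0.03 [[219.3, 254.6], [217.8, 208.3], [427.6, 211.1]]
w19 0 [[218.7, 257.4], [217.2, 210.3], [427.5, 210.9]]
w19 0.03 [[218.3, 260.3], [216.7, 212.3], [427.4, 210.7]]
```

View pics/z19.png

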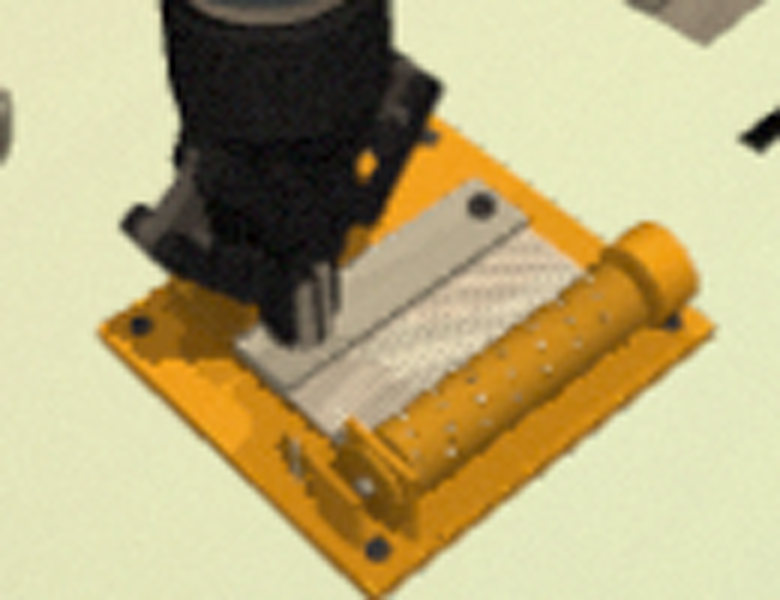

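View pics/w19.png

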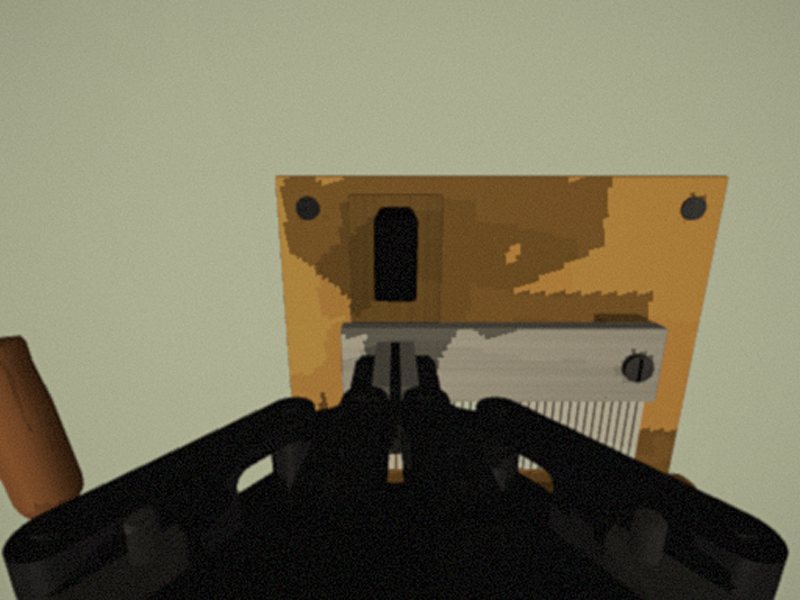

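Request:
{"method": "move_arm", "body": {"targets": [-1, 0, 0, 0, 0, -1, 0, 0, 0, 0, -1, 0, 0, 0, 0, -1, 0, 0, 0, 0, -1, 0, 0, 0, 0]}}

```text
clock: 18.85
eef_pos: [518.1, 281.2, 2.8]
tcp_rot: [-3.141, -0.0, -0.177]
contact_force: [-3.8, 0.3, 19.2]
opening: 0.003
```

```bash
python3 - <<'E'
from h import *
i=cv2.imread("pics/w19_raw.png")[105:265,165:375]
cv2.imwrite("pics/z19w.png",cv2.resize(np.clip(i*1.8,0,255).astype(np.uint8),None,fx=3.7,fy=3.7,interpolation=cv2.INTER_CUBIC))
E
```

```text
(no output)
```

View pics/z19w.png

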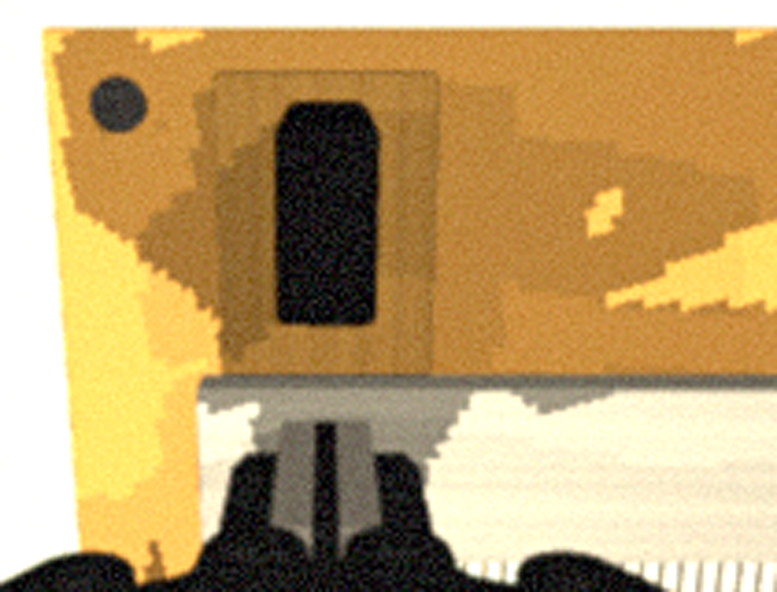

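```bash
python3 - <<'E'
from h import *; from rig import r
cm=cam("w19");q=lambda x,y:C(x,y,3.7,165,105)
bb=[499.3,244,-.179];a=bb[2]
def b(P): d=P[:2]-bb[:2];return np.round([d[0]*np.cos(a)+d[1]*np.sin(a),-d[0]*np.sin(a)+d[1]*np.cos(a)],1)
for n,p,z in(("bed corner",(43,30),14),("back+y",(213,71),24),("back-y",(439,71),24),("front+y",(219,372),24),("front-y",(434,372),24)):print(n,b(ray("",q(*p),z,cm)))
s=r.sense();print(s["contact_force"],s["clock"])
r.sign_off()
E
```

```text
bed corner [79.6 84.4]
back+y [73.7 56.7]
back-y [73.8 23. ]
front+y [26.3 57. ]
front-y [26.4 22.2]
[-3.77971319  0.27592892 19.21844729] 18.85
the job is handed in; nothing more can be done
```

The brass spacer is under the raised comb of the left movement. The comb is pressed level on it, and I handed the job in with the fingertips still pressing (clock 18.85 s).

**What I did:** I took the spacer from the drawer by its black grip and slid it slot first under the left comb, the only one with a wide enough gap. I set it down, let go, and pressed the comb's solid back at the screw hole with the shut fingertips.

**Last checks:**
- **Spacer position:** its origin is at about x 57.7, y 39.7 mm of the bedplate (target 58, 40). It was square to about 0.01 rad, and its dark line is at the comb's outer edge.
- **Comb:** its outer edge matches the level position in the wrist and side views.
- **Press force:** it was steady at about 19 N over the last half second, compared with about 5.5 N needed to bring the comb level.

**Disagreements:**
- **Fingertip height:** the shut fingertips were about 29 mm above the reported TCP when they met the comb, so I pressed by force and pictures rather than by height.
- **Sideways force:** about 4 N of sideways force remained at the fingertips while pressing; nothing had moved.
- **Camera fits:** separate fits of the bedplate disagreed by up to about 6 mm along y. I settled on the wrist camera fit, which matched the combined fit from all the cameras.

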